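Lift a coated lens from the curing hood to the inspection light box

TASK

Take the orange-handled lens lifter, slide its blade under the blue lens blank in the amber-roofed curing hood, and carry the lens level on the blade to the inspection light box, setting it down gently on the two black ribs, centred over the green spot. The fingers and arm must not touch the coated lens. Then lay the lifter back flat in the middle of its rubber mat, and do not disturb anything else on the bench.

Things in the scene. Friction and masses are not known exactly. Their poses are not given: they have to be found in the camera images.
- lens: Blue round flat lens blank, 80 mm across, 9 mm thick, about 60 g, edges bevelled 1.5 mm. Origin: centre of its underside; z up. It starts lying on the two ribs of the hood, within about 8 mm of the hood's centre.
- lifter: Spatula, 200 g: flat steel blade 167 long, 40 wide, 3 mm thick, and an orange grip plate on a sloping stem. Origin: on the blade's underside, 47 mm behind its front edge, where the lens's centre should sit (blade spans x = -120 to +47 mm); x points to the front edge, z up. It starts flat on the mat, stable by itself. Carry it level: nothing but friction keeps the lens on it.
- lifter_grip (a point): Middle of the orange grip plate: x = -131.5, z = 73.9 mm in the lifter's frame. The stem (30 wide, 8 thick) rises from x = -90, z = 2 mm leaning 30 deg back (to -x); the plate, 10 thick, 95 wide (y), covers 55 to 110 mm up this slope. Pinch its broad faces, fingers pointing down along the slope, 30 deg from vertical, opened about 50 mm.
- lifter_middle (a point): Point on the lifter's underside at x = -40 mm in its frame, the middle of its footprint.
- hood: Fixed curing hood, 150 deep (x), 164 mm wide (y). Origin: centre of its underside; open all round; its front (-x) faces roughly to the right as seen from the robot. Four white corner posts, 10 mm square, at x = +-70, y = +-77 mm carry an amber see-through roof over all of it, underside 105 mm, top 113 mm above the bench: the gripper stays in front of it.
- hood_rest (a point): Centre between the hood's two white ribs, level with their tops, 16 mm above the bench. Ribs run along x, 110 long, 8 wide, inner faces at y = +-28 mm, on a base plate 4 mm thick: the blade passes between them in the 12 mm high gap under the lens, entering from the front (-x).
- lightbox: Fixed inspection light box, 160 deep (x), 164 mm wide (y), open above. Origin: centre of its underside; front (-x) faces roughly to the right as seen from the robot. Lit white top 30 mm above the bench, green spot 24 mm across at its centre, two black ribs along x.
- lightbox_rest (a point): Centre between the light box's ribs, level with their tops (42 mm above the bench), over the green spot; the lens's underside centre belongs here. Ribs 110 long, 8 wide, 12 high, inner faces at y = +-28 mm: the blade sinks between them, the lens stays across them, and the blade is drawn out to the front (-x).
- mat: Fixed black rubber mat, 210 x 125 x 3 mm, long side along its x. Origin: centre of its underside; its top is 3 mm above the bench. The lifter starts with its middle near the mat's centre, its blade pointing roughly along the mat's +x.
- glasses_red: Bystander: red spectacle frame, about 140 x 140 x 45 mm, standing open at the back. Origin under the middle of the rims.
- glasses_black: Bystander: black spectacle frame of the same size at the left. Origin under the middle of the rims.
- cleaner: Bystander: white bottle, 52 mm across, 130 mm tall. Origin: centre of its underside.
- job_tray: Bystander: blue open tray, 160 x 130 x 45 mm, at the right. Origin: centre of its underside.
- case: Bystander: brown spectacle case, 160 x 62 x 40 mm. Origin: centre of its underside.
- driver: Bystander: yellow-handled screwdriver lying between the hood and the light box.
- mug: Bystander: white mug, 76 mm across, 90 mm tall, at the right. Origin: centre of its underside.
There are look-alikes about, which are no part of the job. There is more than one size of the lifter; the job needs the smaller. Several things have the shape of the mat; the one meant has the colours described above.

How it is judged:
By the outcome, as a careful person would: the job done as asked, in the order asked, and still so for the second after the job is handed in, with the robot touching nothing.
It also fails if it takes over 67 s, if anything falls off the work surface, if the arm or the gripper's body presses on something with over 40 N, if the wrist force passes 120 N, or if a joint passes its speed limit or range.

ROBOT

A 6-joint arm with a two-finger parallel gripper is mounted at the origin on the work surface. World frame = base frame: x ahead of the robot, y to its left, z up, the work surface at z = 0. Lengths are in mm, angles in degrees, forces in N, time in s.
With the tool pointing down it reaches from about 275 to 775 mm from the base axis. Payload 14.6 kg.
Tool frame: the origin (TCP) lies midway between the tips of the shut fingers; the grasp point (between the pads) lies 19 mm behind it (r.tcp_to_grasp is the distance from the TCP to the grasp point, in mm); z points along the fingers, y is the direction in which the jaws open and shut (so a half turn about z gives the same grasp; the last joint's range is limited). The gripper opens to 85 mm and grips with 20 to 120 N. Pads are 22 mm wide; open, the fingers measure 114 mm over their backs; the gripper's body (76 mm by 85 mm) begins 54 mm behind the grasp point. The pads swing forward as they close: fully open they stand 13 mm farther back than shut.
Start: joints at [-82.81, 15.075, -2.767, 72.158, 0, 81.102], TCP at [145.484, -504.443, 231.278] pointing down, gripper open.
Joint ranges: [-151.79, 151.79], [-50.71, 97.33], [-67.44, 78.34], [-121.81, 120.89], [-77.56, 73.72], [-180, 180]. Speed limits (degrees/s): [108.29, 108.29, 147.25, 159.86, 180, 180].

INTERFACE

Orientations are given as [roll, pitch, yaw] about the fixed x, y, z axes, in that order (R = Rz(yaw) Ry(pitch) Rx(roll)).
In Python, from cell import r, cams gives the robot as it stands.
- The arm moves only by the shell command python3 -m inch 'ROWS' [FORCE]. ROWS is JSON, a list that holds one entry, the list of rows, each a list of 7 numbers: the turn, a rotation vector about the tool's x, y, z in units of 10 degrees (1.0 is 10 degrees), then the shift along the tool's x, y, z in m, then the opening, from -1 (shut) to 1 (fully open), so that 0 is half open. A call has 1 to 12 rows; each row is the pose to reach, as a shift and turn from the pose commanded when the call began, along the tool's axes at that moment; what a row does not reach only later rows make up. A row lasts 1/8 s, in which the tool goes at most 62.5 mm and 10.7 degrees, less where a joint would pass 70% of its speed; a pose out of reach is approached as far as the arm can. A call with a gripper value outside its range is refused whole. The fingers move at their own pace and stop on an object; FORCE is the grip in N (left out, the last holds). Time passes only in rows, so rows that repeat a pose let the fingers close. It gives the time, the measured TCP pose, the force and the opening at its end, in the units of the state.
- r.state(): the state, without advancing time (a new reading comes with each control period).
- cams.capture(name): name is "scene" or "top" or "wrist"; returns a dict with "pixels" (420x560x3 uint8, red, green, blue), "z_map" (420x560 float32, mm along the optical axis (not along the pixel's ray), 0 where there is no reading), "camera_matrix" (3x3 intrinsics, pixels), "distortion" ([k1, k2, p1, p2, k3] as OpenCV has them; the pictures are not rectified), "pose" (4x4, takes a point from camera to world coordinates); the wrist camera has in their place "tool_from_camera" (4x4, takes a point from camera to tool coordinates, whose origin is the TCP and whose axes are the flange's). Camera axes: x right, y down, z forward; pixel columns grow to the right and rows downward; lengths in mm; the calibration is good to about 2 mm. A picture is of the moment at which its call begins: read the wrist's pose just before it.
- r.sign_off(): hands the job in, once; it reports no verdict.
The state is a dict: "time": time; "q": joint angles; "dq": joint speeds; "tau": joint torques, N m; "ee_pos": TCP position; "orientation": TCP orientation; "contact_force": force on the tool from outside, world axes, zero at the start; "wrist_torque": the same for the moment, N m; "grip_width": finger opening in mm.
Only numpy, scipy, OpenCV 4.12 (cv2) and the standard library are available. Lean on these libraries where they do the work, as an engineer would, in place of code of your own. Each camera call takes 0.05 s, during which the arm holds its last target.

## Working session

There is one attempt and no reset: what is moved stays moved. The work goes in short steps, Python scripts to look and compute and a shell command to move; the robot and the scene stay as the last step left them, time stands still between calls to the robot, and variables do not carry over. Pictures are saved under pics/ and viewed, and the job is handed in when it is done.

```bash
ls; mkdir -p pics; python3 - <<'E'
from cell import r,cams
import cv2
print(r.state())
for n in ["scene","top","wrist"]:
    c=cams.capture(n); cv2.imwrite(f"pics/{n}0.png",c["pixels"][:,:,::-1])
    print(n,c["camera_matrix"].tolist(),c["distortion"],[ (k,c[k].round(4).tolist()) for k in("pose","tool_from_camera") if k in c])
E
```

```text
pics
{'time': 0.0, 'q': array([-8.28111405e+01,  1.50985588e+01, -2.80329066e+00,  7.21590904e+01,
        6.07762276e-05,  8.11013746e+01]), 'dq': array([ 0.05382915, -0.00638073,  0.07254883, -0.08067366,  0.10843336,
        0.12617973]), 'tau': array([ 3.95601846e-04, -6.37618232e+01,  3.84566689e+01,  1.35348632e-02,
       -8.12559074e-05, -5.40239137e-05]), 'ee_pos': array([ 145.43512093, -504.16650019,  230.8306206 ]), 'orientation': array([-1.79939803e+02, -9.48663659e-03,  1.60874799e+01]), 'contact_force': array([0.05083681, 0.04695782, 0.05237606]), 'wrist_torque': array([-0.02791544, -0.01456123,  0.04680966]), 'grip_width': 85.33241867347397}
scene [[411.86824695582357, 0.0, 285.2351260474618], [0.0, 411.86824695582357, 213.26724588238622], [0.0, 0.0, 1.0]] [-0.09027551  0.          0.          0.          0.        ] [('pose', [[-0.0606, 0.8215, -0.567, 1158.523], [0.9982, 0.0502, -0.0339, 34.5494], [0.0006, -0.568, -0.823, 1020.4602], [0.0, 0.0, 0.0, 1.0]])]
top [[520.9258761032954, 0.0, 278.9644360278276], [0.0, 520.9258761032954, 223.00482084731243], [0.0, 0.0, 1.0]] [-0.18067798  0.          0.          0.          0.        ] [('pose', [[-0.012, -0.989, 0.1476, 259.2722], [-0.9998, 0.01, -0.0143, -7.6684], [0.0126, -0.1477, -0.9889, 1834.1903], [0.0, 0.0, 0.0, 1.0]])]
wrist [[301.91327299046503, 0.0, 278.932236620764], [0.0, 301.91327299046503, 210.59933328293897], [0.0, 0.0, 1.0]] [0.00158536 0.         0.         0.         0.        ] [('tool_from_camera', [[0.0002, -0.9514, -0.308, 78.7713], [1.0, 0.0, 0.0005, 1.0184], [-0.0005, -0.308, 0.9514, -143.4152], [0.0, 0.0, 0.0, 1.0]])]
```

View pics/scene0.png

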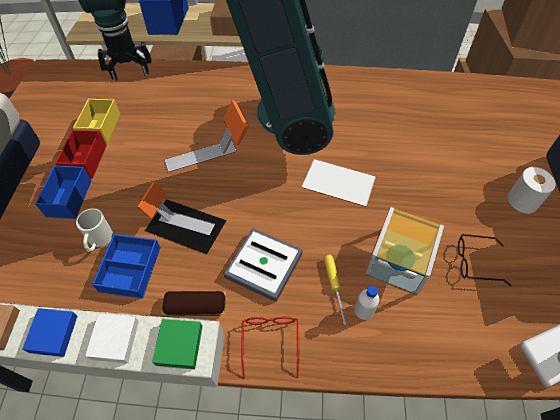

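View pics/top0.png

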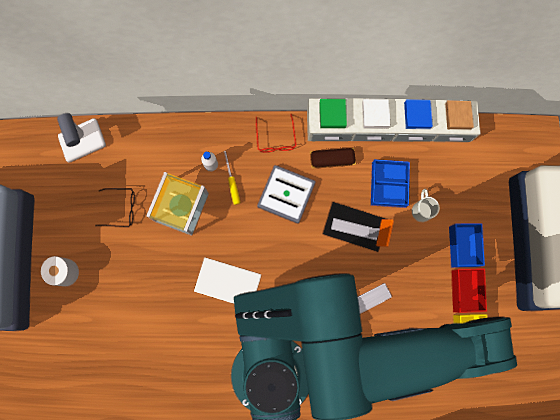

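View pics/wrist0.png

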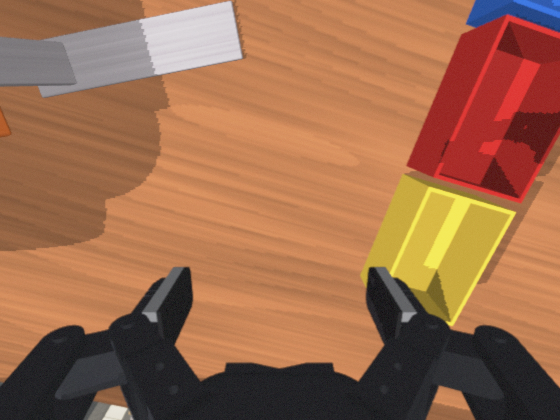

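The scene picture shows two lifters: a large one on the bare bench at about (205,150), and a small one on the black mat at about (185,218). Two objects have the mat's shape: the white sheet at (340,182) and the black mat at (187,225). The small lifter and the black mat fit the description. The light box is at (263,263) and the hood at (405,248). I'll confirm with enlarged crops.

```bash
cat > h.py <<'E'
import numpy as np, cv2
from cell import r,cams
from scipy.spatial.transform import Rotation as R
def tool():
    s=r.state(); T=np.eye(4); T[:3,:3]=R.from_euler('xyz',s['orientation'],degrees=True).as_matrix(); T[:3,3]=s['ee_pos']; return T
def cap(n):
    T=tool(); c=cams.capture(n); c['P']=c['pose'] if 'pose' in c else T@c['tool_from_camera']; return c
def ray(c,uv):
    uv=np.atleast_2d(np.float64(uv))
    n=cv2.undistortPoints(uv.reshape(-1,1,2),c['camera_matrix'],c['distortion']).reshape(-1,2)
    d=np.c_[n,np.ones(len(n))]@c['P'][:3,:3].T
    return c['P'][:3,3],d
def plane(c,uv,z):
    o,d=ray(c,uv); return o+d*((z-o[2])/d[:,2])[:,None]
def proj(c,p):
    W=np.linalg.inv(c['P']); rv=cv2.Rodrigues(W[:3,:3])[0]
    return cv2.projectPoints(np.float64(p).reshape(-1,1,3),rv,W[:3,3],c['camera_matrix'],c['distortion'])[0].reshape(-1,2)
def cloud(c):
    h,w=c['z_map'].shape; v,u=np.mgrid[:h,:w]
    n=cv2.undistortPoints(np.float64(np.stack([u,v],-1)).reshape(-1,1,2),c['camera_matrix'],c['distortion']).reshape(h,w,2)
    z=c['z_map'].astype(float); p=np.dstack([n*z[...,None],z])
    p=p@c['P'][:3,:3].T+c['P'][:3,3]; p[z==0]=np.nan; return p
E
python3 - <<'E'
from h import *
a=cap("scene");b=cap("top")
np.savez("s0.npz",**a);np.savez("t0.npz",**b)
I=a['pixels'][:,:,::-1];J=b['pixels'][:,:,::-1]
f=lambda im,x0,x1,y0,y1,k:cv2.resize(im[y0:y1,x0:x1],None,fx=k,fy=k,interpolation=cv2.INTER_CUBIC)
cv2.imwrite("pics/c1.png",np.vstack([f(I,130,330,170,310,4)]))
cv2.imwrite("pics/c2.png",f(I,340,470,190,310,5))
cv2.imwrite("pics/c3.png",f(J,250,410,150,260,5))
cv2.imwrite("pics/c4.png",f(J,130,250,150,260,5))
E
```

```text
(no output)
```

View pics/c1.png

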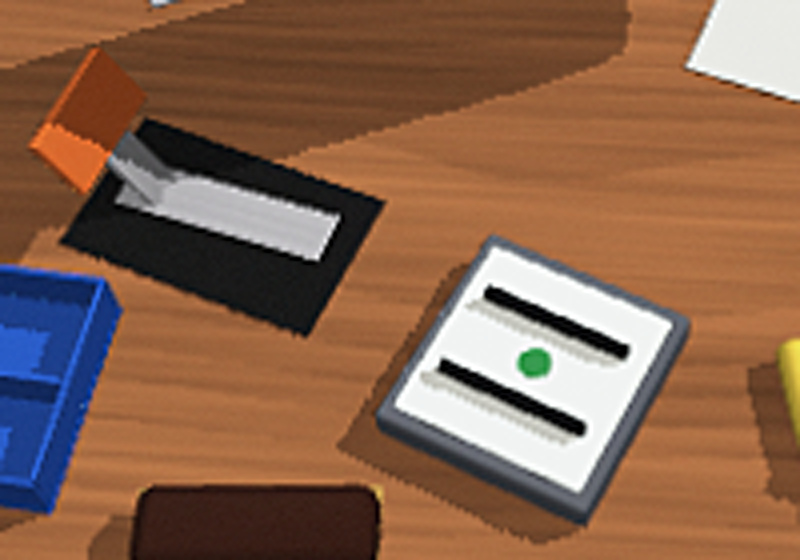

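View pics/c2.png

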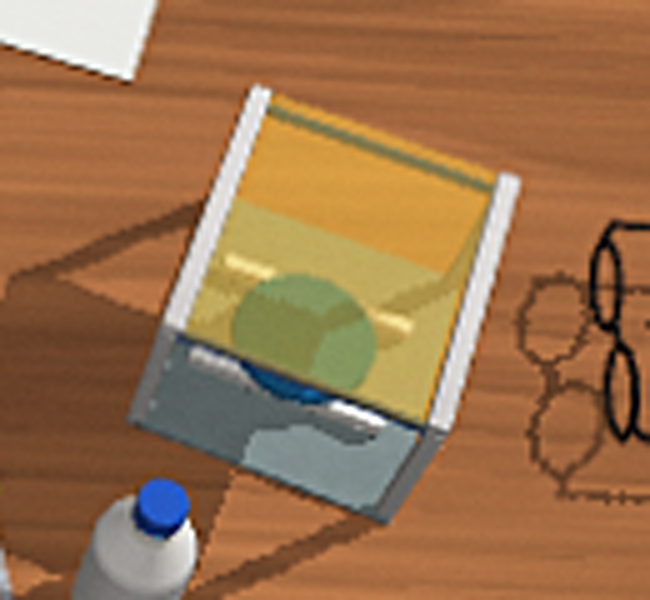

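View pics/c3.png

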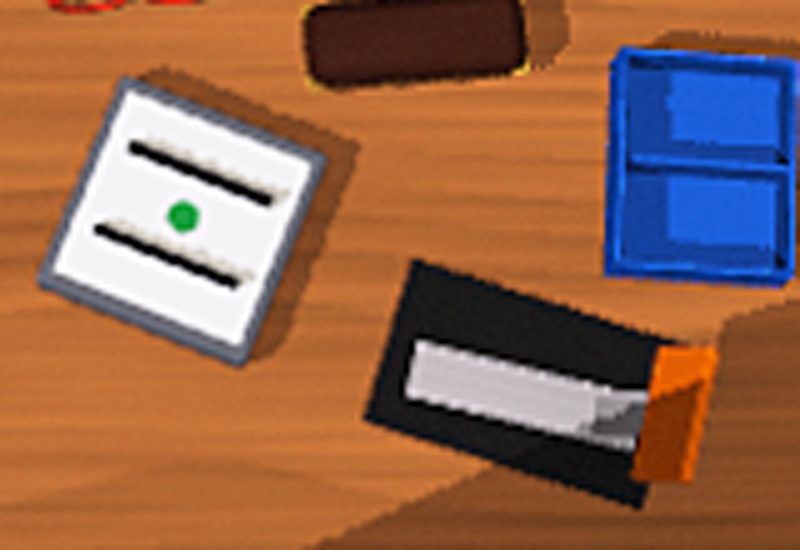

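View pics/c4.png

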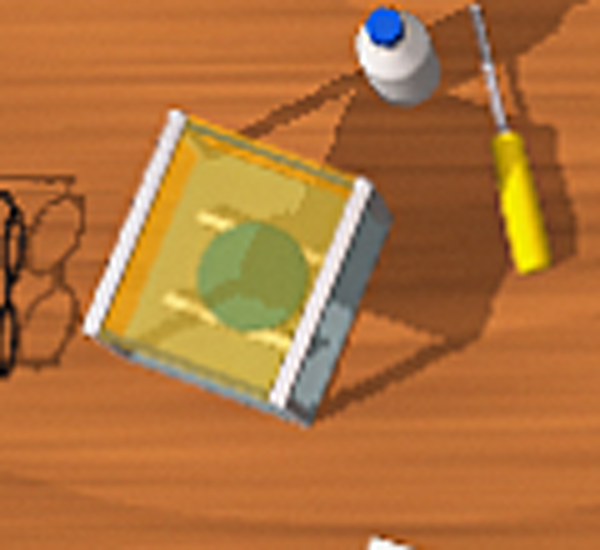

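Crops confirm it: the small orange lifter lies on the black mat (top view (355,228)), the light box with its green spot is at (287,193), and the hood with the lens is at (178,205). Next I measure them from the scene and top views.

```bash
cat > m.py <<'E'
from h import *
def mask(c,f,box,n=1):
    x0,x1,y0,y1=box; hsv=cv2.cvtColor(c['pixels'],cv2.COLOR_RGB2HSV).astype(int)
    m=f(hsv[...,0],hsv[...,1],hsv[...,2]).astype(np.uint8); k=np.zeros_like(m); k[y0:y1,x0:x1]=m[y0:y1,x0:x1]
    l,lab,st,ce=cv2.connectedComponentsWithStats(k)
    o=np.argsort(-st[1:,4])[:n]+1
    return [(lab==i).astype(np.uint8) for i in o]
def pts(m): 
    return max(cv2.findContours(m,cv2.RETR_EXTERNAL,cv2.CHAIN_APPROX_NONE)[0],key=len).reshape(-1,2)
def rect(c,m,z):
    p=plane(c,pts(m),z)[:,:2].astype(np.float32); (cx,cy),(w,h),a=cv2.minAreaRect(p)
    if w<h: a+=90; w,h=h,w
    return np.round([cx,cy,w,h,(a+90)%180-90],1)
E
python3 - <<'E'
from m import *
for n,B in (("scene",dict(mat=(140,240,170,260),lb=(220,305,225,305),hood=(355,450,195,300))),("top",dict(mat=(315,400,195,255),lb=(255,325,160,230),hood=(140,210,165,240)))):
    c=dict(np.load("s0.npz" if n=="scene" else "t0.npz")); 
    print(n)
    for m in mask(c,lambda h,s,v:(v<60),B['mat'],1): print("mat",rect(c,m,3),m.sum())
    for m in mask(c,lambda h,s,v:(v>120)&(s<40),B['mat'],1): print("blade",rect(c,m,6),m.sum())
    for m in mask(c,lambda h,s,v:(s>200)&(v>90)&(h<13),B['mat'],1): print("orange",m.sum(), plane(c,pts(m).mean(0),80))
    for m in mask(c,lambda h,s,v:(h>45)&(h<85)&(s>120),B['lb'],1):
        q=np.argwhere(m)[:,::-1].mean(0); print("green",q,plane(c,q,30))
    for m in mask(c,lambda h,s,v:(v<60)&(s<110),B['lb'],2): print("rib",rect(c,m,42),m.sum())
    for m in mask(c,lambda h,s,v:(v>180)&(s<40),B['lb'],1): print("white",rect(c,m,30),m.sum())
    for m in mask(c,lambda h,s,v:(v>190)&(s<35),B['hood'],2): print("post",rect(c,m,113),m.sum())
    for m in mask(c,lambda h,s,v:(h>38)&(h<75)&(s>60),B['hood'],1): print("lens",rect(c,m,25),m.sum())
    P=cloud(c)
    for k,b in B.items():
        x0,x1,y0,y1=b;z=P[y0:y1,x0:x1,2].ravel(); print(k,np.histogram(z,bins=range(-5,125,10))[0])
E
```

```text
scene
mat [ 517.9 -300.8  208.6  124.4   71.3] 1712
blade [ 505.7 -310.2  188.1   39.4   75.2] 595
orange 469 [[ 490.48345203 -394.33945415   80.        ]]
green [263.09756098 260.26829268] [[634.47944215 -56.79132105  30.        ]]
rib [722.  -83.8 154.    6.7  67. ] 145
rib [608.8 -43.9 107.   10.   67.2] 108
white [634.9 -56.3 141.3 140.9 -22.9] 1975
post [620.5 386.3 160.7  10.4 -21.3] 210
post [570.6 257.1 159.7   9.9 -20.9] 193
lens [606.7 342.1  44.8  27.2 -24. ] 103
mat [7409  368   98  119  111   58  111  110  117  123   98    0]
lb [3290  101  411 2579  295    1    0    0    0    0    0    0]
hood [5933  273   83   29   17   16   15   15   38   69  115 3094]
top
mat [ 518.3 -305.3  208.2  122.6   71.3] 1222
blade [ 509.6 -303.1  167.3   42.1   76.2] 472
orange 320 [[ 485.33511831 -395.62974956   80.        ]]
green [286.28 192.84] [[636.10699173 -60.83791604  30.        ]]
rib [615.2 -24.   53.5   4.6  67.3] 19
rib [677.  -42.7  38.1   5.4  67.2] 17
white [635.8 -60.3 142.2 142.1 -22.9] 1380
post [569.5 254.4 161.7  10.1 -21.2] 145
post [619.9 382.5 162.5  10.4 -21.2] 143
lens [613.2 335.6  54.6  24.8 -23. ] 72
mat [2746 1518   74   50   42   60   46   54   60   52   80   23]
lb [1853  559  289 1400  444   53    0    0    0    0    0    0]
hood [2075  710   21    8    9   10    7   10   12    7  142 1548]
```

```bash
cat > plan.py <<'E'
from h import *
S=np.array([.5,0,-.8660254])
# lifter pose (ox,oy,oz,yaw) -> tool pose so that grip held with axis geometry; back = mm up the slope
def lifter_tool(ox,oy,oz,yaw,back=0,G=(-131.5,0,73.9)):
    Rl=R.from_euler('z',yaw,degrees=True).as_matrix()
    Rt=Rl@np.c_[[0,1,0],[.8660254,0,.5],S]
    p=np.array([ox,oy,oz])+Rl@(np.array(G)+S*(19-back))
    return Rt,p
def rel(Rt,p,T=None):
    T=tool() if T is None else T
    rv=R.from_matrix(T[:3,:3].T@Rt).as_rotvec(degrees=True)/10; d=T[:3,:3].T@(p-T[:3,3])/1000
    return rv.round(3),d.round(4)
E
python3 - <<'E'
from plan import *
c=dict(np.load("t0.npz"));s=dict(np.load("s0.npz"))
for uv in [(208,158),(203,168)]:print(plane(c,uv,60))
print(rel(*lifter_tool(517.5,-269.6,3,75.7,110)),lifter_tool(517.5,-269.6,3,75.7,110)[1], r.tcp_to_grasp)
E
```

```text
[[758.29740199 214.16797724  60.        ]]
[[722.16098015 231.32800094  60.        ]]
(array([ -1.057,   3.887, -14.519]), array([0.3329, 0.0303, 0.0754])) [ 473.78117475 -441.11578446  155.7083114 ] 18.700000000000003
```

```bash
python3 -m inch '[[[-0.1,0.3,-1,0.03,0.003,-0.01,0.18],[-0.2,0.55,-2,0.08,0.006,-0.01,0.18],[-0.3,0.8,-3,0.13,0.01,0,0.18],[-0.4,1.07,-4,0.18,0.014,0,0.18],[-0.45,1.34,-5,0.23,0.018,0.02,0.18],[-0.5,1.6,-6,0.28,0.022,0.03,0.18],[-0.55,1.87,-7,0.3329,0.0303,0.04,0.18],[-0.6,2.14,-8,0.3329,0.0303,0.05,0.18],[-0.7,2.4,-9,0.3329,0.0303,0.05,0.18],[-0.75,2.68,-10,0.3329,0.0303,0.05,0.18],[-0.8,2.95,-11,0.3329,0.0303,0.05,0.18],[-0.85,3.2,-12,0.3329,0.0303,0.05,0.18]]]'
python3 - <<'E'
from plan import *
print(r.state()['q'].round(1))
print(rel(*lifter_tool(517.5,-269.6,3,75.7,110)))
E
```

```text
time: 1.75
ee_pos: [473.6, -441.4, 181.1]
orientation: [153.4, -6.2, 140.6]
contact_force: [0.2, 0.1, -0.7]
grip_width: 50.3
[-60.2  37.9  22.5  90.2  22.6 -22.5]
(array([-0.196,  0.652, -2.496]), array([-0.0027, -0.0109,  0.0227]))
```

```bash
python3 -m inch '[[[-0.07,0.24,-0.9,-0.001,-0.004,0.008,0.18],[-0.14,0.48,-1.8,-0.002,-0.008,0.016,0.18],[-0.196,0.652,-2.496,-0.0027,-0.0109,0.0227,0.18],[-0.196,0.652,-2.496,-0.0027,-0.0109,0.0227,0.18]]]'
python3 - <<'E'
from m import *; from plan import rel,lifter_tool
print(r.state()['q'].round(1), r.state()['orientation'])
c=cap("wrist"); np.savez("w1.npz",**c); cv2.imwrite("pics/w1.png",c['pixels'][:,:,::-1])
E
```

```text
time: 2.25
ee_pos: [474.1, -440.9, 154.8]
orientation: [150.0, -0.2, 165.4]
contact_force: [-0.5, -0.4, 0.3]
grip_width: 50.1
[-59.3  44.1  29.1  97.2  20.7 -48.7] [ 1.49976270e+02 -1.64169337e-01  1.65369064e+02]
```

View pics/w1.png

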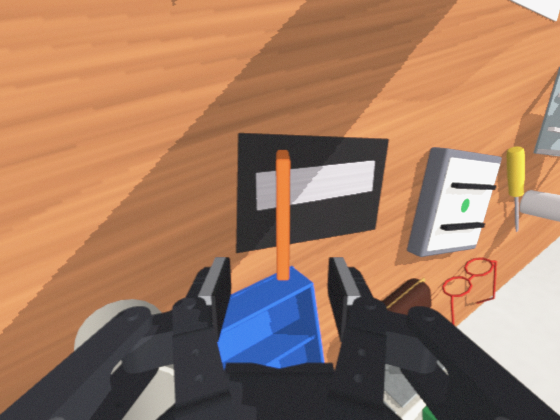

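The orange plate stands edge-on at about (283,215), midway between the fingers at u 225 and 337. I'll measure the blade, mat and light box from this nearer view.

```bash
python3 - <<'E'
from m import *
c=dict(np.load("w1.npz"))
for m in mask(c,lambda h,s,v:(v<60),(230,395,125,255),1): print("mat",rect(c,m,3),m.sum())
for m in mask(c,lambda h,s,v:(v>100)&(s<50),(294,390,150,220),1):
    print("blade",rect(c,m,6),m.sum()); p=pts(m); 
    # front edge & sides
    f=p[p[:,0]>310]; 
    hull=cv2.approxPolyDP(p.reshape(-1,1,2),4,True).reshape(-1,2); print(hull.tolist(), plane(c,hull,6).round(1).tolist())
for m in mask(c,lambda h,s,v:(h>45)&(h<85)&(s>120),(440,490,180,230),1):
        q=np.argwhere(m)[:,::-1].mean(0); print("green",q,plane(c,q,30))
for m in mask(c,lambda h,s,v:(v<60),(435,505,170,240),2): print("rib",rect(c,m,42),m.sum())
for m in mask(c,lambda h,s,v:(v>180)&(s<40),(425,500,150,250),1): print("white",rect(c,m,30),m.sum())
E
```

```text
mat [ 517.  -305.9  206.   122.7   71.7] 5918
blade [ 514.1 -280.2  122.7   41.8   75.5] 2718
[[374, 161], [294, 169], [294, 204], [371, 191]] [[511.0, -217.8, 6.0], [479.9, -334.7, 6.0], [518.5, -344.1, 6.0], [548.9, -228.0, 6.0]]
green [464.93650794 205.19047619] [[636.15348665 -58.12324739  30.        ]]
rib [658.5 -81.7 118.1   7.2  67. ] 170
rib [601.  -57.  120.3   5.   67.2] 133
white [635.7 -59.4 146.4 143.6  67.2] 3799
```

```bash
python3 - <<'E'
from plan import *
print(rel(*lifter_tool(518,-269,3,75.5,0)))
E
```

```text
(array([-0.003, -0.001, -0.029]), array([0.0005, 0.0006, 0.1101]))
```

```bash
python3 -m inch '[[[0,0,-0.03,0,0,0.03,0.18],[0,0,-0.03,0,0,0.06,0.18],[0,0,-0.03,0.0005,0.0006,0.085,0.18],[0,0,-0.03,0.0005,0.0006,0.1,0.18],[0,0,-0.03,0.0005,0.0006,0.11,0.18],[0,0,-0.03,0.0005,0.0006,0.11,0.18]]]' 40
python3 - <<'E'
from plan import *
c=cap("wrist"); cv2.imwrite("pics/w2.png",c['pixels'][:,:,::-1])
E
```

```text
time: 3.05
ee_pos: [487.3, -387.0, 61.2]
orientation: [150.0, 0.1, 165.6]
contact_force: [0.3, -0.5, -0.0]
grip_width: 50.2
```

View pics/w2.png

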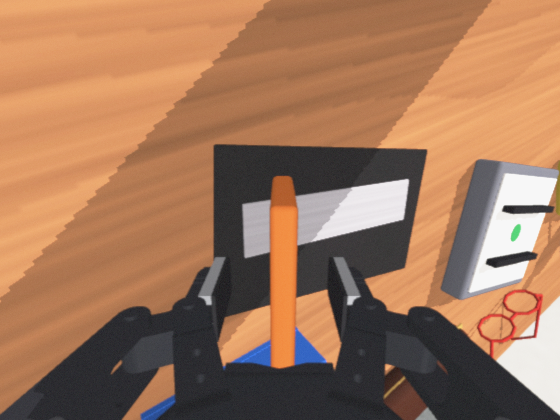

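The plate (u 272–296) sits between the pads (about 225 and 340), so I close gently and then grip firmly.

```bash
python3 -m inch '[[[0,0,0,0,0,0,-1],[0,0,0,0,0,0,-1],[0,0,0,0,0,0,-1],[0,0,0,0,0,0,-1],[0,0,0,0,0,0,-1],[0,0,0,0,0,0,-1]]]' 40; python3 -m inch '[[[0,0,0,0,0,0,-1],[0,0,0,0,0,0,-1]]]' 110
```

```text
time: 3.85
ee_pos: [487.5, -386.9, 61.5]
orientation: [150.0, 0.1, 165.6]
contact_force: [0.2, 3.0, 4.6]
grip_width: 9.6
time: 4.1
ee_pos: [487.6, -387.0, 61.6]
orientation: [150.0, 0.1, 165.6]
contact_force: [0.1, 2.7, 6.9]
grip_width: 8.8
```

```bash
python3 -m inch '[[[0,0,0,0,0.0025,-0.00433,-1],[0,0,0,0,0.01,-0.01732,-1],[0,0,0,0,0.025,-0.0433,-1],[0,0,0,0,0.045,-0.07794,-1],[0,0,0,0,0.06,-0.10392,-1],[0,0,0,0,0.06,-0.10392,-1],[0,0,0,0,0.06,-0.10392,-1]]]'
python3 - <<'E'
from plan import *
print(r.state()['q'].round(1))
for n in("wrist","scene","top"):
    c=cap(n); np.savez(f"l_{n}.npz",**c); cv2.imwrite(f"pics/l_{n}.png",c['pixels'][:,:,::-1])
E
```

```text
time: 4.97
ee_pos: [487.1, -387.0, 180.4]
orientation: [150.0, 0.0, 165.7]
contact_force: [0.0, -0.2, -2.5]
grip_width: 8.6
[-56.   39.2  23.4  95.1  21.9 -45.8]
```

View pics/l_wrist.png

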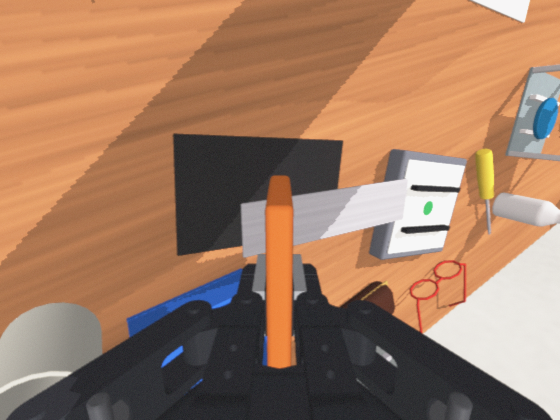

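View pics/l_scene.png

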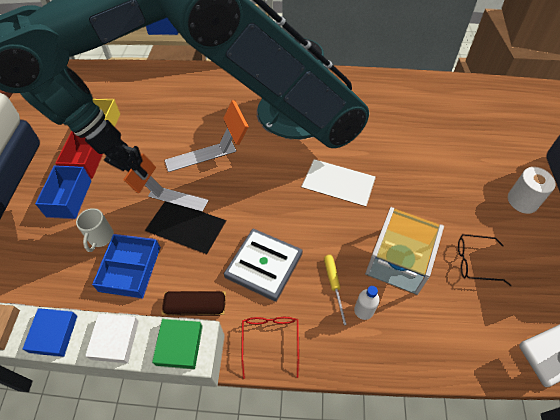

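The lifter is held, with the blade at about (243–410, 180–255) in the wrist view. I'll check its pose in the hand from the depth map and corners.

```bash
cat > blade.py <<'E'
from m import *
def blade(c,box=(296,412,170,245),thr=100):
    T=c['P']@np.linalg.inv(c['tool_from_camera'])
    m=mask(c,lambda h,s,v:(v>thr)&(s<50),box,1)[0]
    q=cv2.erode(m,np.ones((3,3)))>0
    W=cloud(c)[q]; W=W[np.isfinite(W).all(1)]
    ce=np.median(W,0); A=np.c_[W[:,:2]-ce[:2],np.ones(len(W))]; 
    for _ in range(4):
        k=np.linalg.lstsq(A,W[:,2],rcond=None)[0]; e=W[:,2]-A@k; g=abs(e)<2.5*e.std()+.01; W=W[g];A=A[g]
    n=np.array([-k[0],-k[1],1]);n/=np.linalg.norm(n)
    p=pts(m); o,d=ray(c,p); t=((ce[:2].tolist()+[k[2]]-o)@n)/(d@n); X=o+d*t[:,None]
    (cx,cy),(w,h),a=cv2.minAreaRect(X[:,:2].astype(np.float32))
    if w<h: a+=90; w,h=h,w
    a=(a+180)%180
    u=np.array([np.cos(np.radians(a)),np.sin(np.radians(a))]); f=np.array([cx,cy])+u*w/2
    og=f-47*u
    zt=k[2]+k[:2]@(og-ce[:2])-3
    pu=np.degrees(np.arctan(k[:2]@u)); pv=np.degrees(np.arctan(k[:2]@[-u[1],u[0]]))
    print("origin",og.round(1),zt.round(2),"yaw",round(a,2),"w",round(h,1),"len",round(w,1),"noseup",pu.round(2),"leftup",pv.round(2),"res",e.std().round(2),len(W))
    return og,zt,a,pu,pv,T
if __name__=="__main__":
    import sys
    blade(dict(np.load(sys.argv[1])))
E
python3 blade.py l_wrist.npz
python3 - <<'E'
from plan import *
T=tool(); Rt,p=lifter_tool(0,0,0,75.65)
print(T[:3,3]-p)
E
```

```text
origin [676.1 -46.8] 14.6 yaw 54.81 w 88.7 len 420.1 noseup -20.41 leftup 28.03 res 9.68 5214
[ 517.21418675 -268.57096259  122.59948461]
```

```bash
python3 - <<'E'
import re
s=open('blade.py').read()
s=s.replace("    m=mask(c,lambda h,s,v:(v>thr)&(s<50),box,1)[0]\n","    zz=cloud(c)[...,2]; z0=T[2,3]-58\n    m=mask(c,lambda h,s,v:(v>thr)&(s<50)&(abs(zz-z0)<15),box,1)[0]\n")
open('blade.py','w').write(s)
E
python3 blade.py l_wrist.npz
```

```text
origin [ 515.6 -269.3] 122.86 yaw 75.71 w 40.1 len 122.6 noseup 0.24 leftup 0.0 res 0.45 4326
```

```bash
python3 - <<'E'
from plan import *
print(rel(*lifter_tool(535,166,100,68.8)))
E
```

```text
(array([ 0.001, -0.343,  0.594]), array([0.105 , 0.3578, 0.2328]))
```

```bash
python3 -m inch '[[[0,-0.03,0.05,0.006,0.02,0.013,-1],[0,-0.08,0.12,0.018,0.06,0.039,-1],[0,-0.12,0.21,0.034,0.11,0.072,-1],[0,-0.17,0.3,0.05,0.16,0.105,-1],[0,-0.22,0.38,0.066,0.21,0.137,-1],[0,-0.27,0.46,0.081,0.26,0.17,-1],[0,-0.31,0.53,0.095,0.31,0.203,-1],[0,-0.343,0.58,0.103,0.345,0.226,-1],[0,-0.343,0.594,0.105,0.3578,0.2328,-1],[0,-0.343,0.594,0.105,0.3578,0.2328,-1],[0,-0.343,0.594,0.105,0.3578,0.2328,-1]]]'
python3 - <<'E'
from plan import *
print(r.state()['q'].round(1), r.state()['orientation'])
for n in("wrist","scene"):
    c=cap(n); np.savez(f"h_{n}.npz",**c); cv2.imwrite(f"pics/h_{n}.png",c['pixels'][:,:,::-1])
E
```

```text
time: 6.5
ee_pos: [491.1, 51.4, 157.5]
orientation: [150.0, 0.1, 158.8]
contact_force: [-0.0, 0.2, -2.1]
grip_width: 8.3
[-21.   11.4 -26.2  52.2  29.9   0.3] [1.50049454e+02 5.54970485e-02 1.58779155e+02]
```

View pics/h_wrist.png

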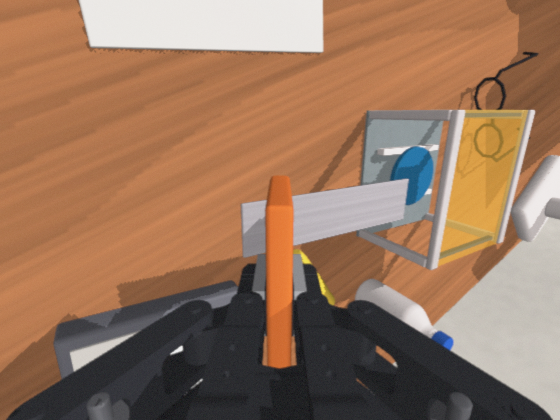

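View pics/h_scene.png

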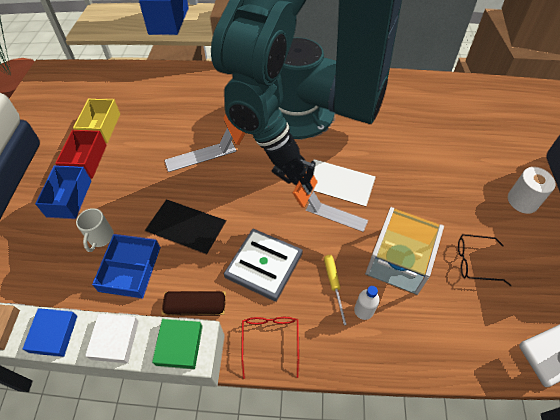

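The wrist view shows the blue lens at about (412,178), the hood ribs at (400,150) and (430,190), and the front roof bar at u≈447. The blade tip hides part of the lens. I'll lower the blade to working height and measure from there.

```bash
python3 - <<'E'
from plan import *
print(rel(*lifter_tool(530,152,30,68.8)))
from blade import blade
blade(dict(np.load("h_wrist.npz")))
E
```

```text
(array([-0.004,  0.008, -0.002]), array([ 0.0004, -0.0471,  0.0538]))
origin [533.6 164.8] 99.9 yaw 68.76 w 40.2 len 122.6 noseup 0.21 leftup -0.0 res 0.45 4237
```

```bash
python3 -m inch '[[[0,0,0,0,-0.01,0.012,-1],[0,0,0,0,-0.025,0.03,-1],[0,0,0,0,-0.04,0.045,-1],[0,0,0,0,-0.047,0.054,-1],[0,0,0,0,-0.047,0.054,-1],[0,0,0,0,-0.047,0.054,-1]]]'
python3 - <<'E'
from plan import *
for n in("wrist",):
    c=cap(n); np.savez(f"i_{n}.npz",**c); cv2.imwrite(f"pics/i_{n}.png",cv2.resize(c['pixels'][90:290,340:560,::-1],None,fx=3,fy=3)); cv2.imwrite(f"pics/i_full.png",c['pixels'][:,:,::-1])
E
```

```text
time: 7.35
ee_pos: [486.7, 38.9, 88.1]
orientation: [150.0, 0.1, 158.8]
contact_force: [-0.8, -0.3, -2.2]
grip_width: 9.0
```

View pics/i_wrist.png

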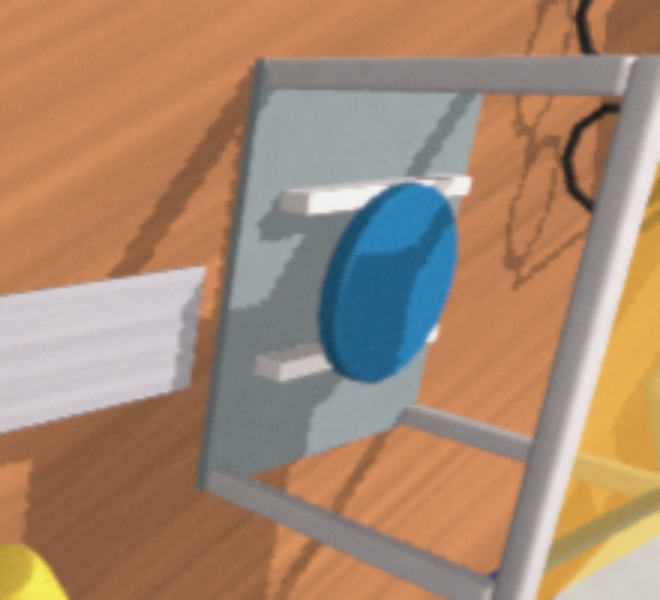

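View pics/i_full.png

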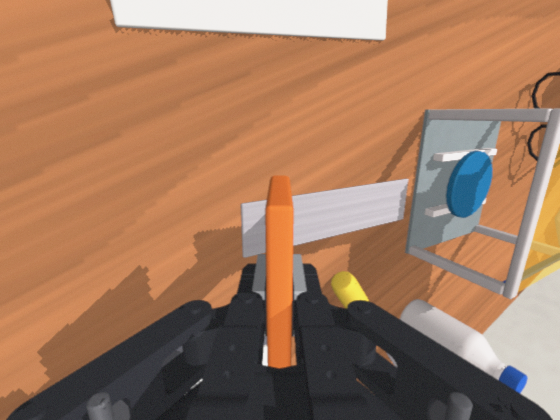

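The crop shows the blade clear of the hood, with its front edge at crop u≈200. The lens is at crop (390,280), i.e. (470,183) in the full view. The rib front ends are at crop (285,200) and (260,365).

```bash
python3 - <<'E'
from m import *; from blade import blade
c=dict(np.load("i_wrist.npz"))
blade(c)
P=cloud(c)
m=mask(c,lambda h,s,v:(h>95)&(h<115)&(s>150),(430,510,130,230),1)[0]
q=P[m>0]; q=q[np.isfinite(q).all(1)]
print(len(q),np.percentile(q[:,2],[5,25,50,75,95]).round(1))
t=q[(q[:,2]>22)&(q[:,2]<29)]
print("circle depth",cv2.minEnclosingCircle(t[:,:2].astype(np.float32)), t.mean(0).round(1))
p=pts(m); X=plane(c,p,24)[:,:2]
print("circ@24",cv2.minEnclosingCircle(X.astype(np.float32)))
from scipy.optimize import least_squares
# far side of silhouette at z~24, near side at z~17.5
cen=X.mean(0); cam=c['P'][:2,3]
v=(cen-cam)/np.linalg.norm(cen-cam); far=(X-cen)@v>5
Xn=plane(c,p,17.5)[:,:2]; near=(X-cen)@v<-5
A=np.vstack([X[far],Xn[near]])
s=least_squares(lambda k:np.hypot(*(A-k[:2]).T)-k[2],[*cen,40],loss='soft_l1'); print("lens",s.x.round(1),abs(s.fun).mean().round(2))
s=least_squares(lambda k:np.hypot(*(A-k[:2]).T)-40,[*cen],loss='soft_l1'); print("lens r40",s.x.round(1))
# full uv points by eye: rib front top corners
f=lambda a:(np.array(a)/3+[340,90])
for n,uv,z in (("Lrib front top outer",(283,190),16),("Lrib front inner",(306,199),16),("R outer?",(260,356),16),("R in",(262,352),16),("base L",(258,80),4),("base R",(203,478),4),("barL",(655,60),113),("barR",(500,600),113)): print(n,plane(c,f(uv),z).round(1))
E
```

```text
origin [529.4 152.3] 30.48 yaw 68.75 w 39.9 len 122.6 noseup 0.19 leftup -0.1 res 0.46 4263
2123 [20.9 25.4 25.9 26.2 26.6]
circle depth ((595.882080078125, 314.57757568359375), 38.940673828125) [593.1 311.5  25.7]
circ@24 ((595.1046142578125, 312.7784423828125), 44.29872131347656)
lens [598.2 317.8  37.7] 0.53
lens r40 [598.7 317.8]
Lrib front top outer [[534.5 266.7  16. ]]
Lrib front inner [[543.6 278.6  16. ]]
R outer? [[592.6 246.5  16. ]]
R in [[591.5 247.8  16. ]]
base L [[498.3 274.8   4. ]]
base R [[640.3 221.7   4. ]]
barL [[491.  272.6 113. ]]
barR [[628.2 214.2 113. ]]
```

```bash
python3 - <<'E'
from m import *
c=dict(np.load("i_wrist.npz")); P=cloud(c)
hsv=cv2.cvtColor(c['pixels'],cv2.COLOR_RGB2HSV).astype(int)
yaw=np.radians(68.8);u=np.array([np.cos(yaw),np.sin(yaw)]);l=np.array([-u[1],u[0]]);H=np.array([595.1,320.1])
W=(hsv[...,1]<40)&(hsv[...,2]>140); W[:, :428]=0;W[:145]=0;W[222:]=0;W[:,502:]=0
W&=(abs(P[...,2]-15.5)<4)
q=P[W]; a=(q[:,:2]-H)@u; b=(q[:,:2]-H)@l
for s in(b>0,b<0):
    print("top rib: x",np.percentile(a[s],[1,99]).round(1),"y",np.percentile(b[s],[2,10,50,90,98]).round(1),"z",np.percentile(q[s,2],[10,50,90]).round(1),s.sum(), "slope",np.degrees(np.polyfit(a[s],b[s],1)[0]).round(2))
# top-edge colour: brighter top faces?
for n,t in(("lens",(598,317.5)),("lens2",(595.9,314.6))): d=np.array(t)-H; print(n,(d@u).round(1),(d@l).round(1))
im=c['pixels'][140:225,425:505,::-1]; cv2.imwrite("pics/i_rib.png",cv2.resize(im,None,fx=7,fy=7,interpolation=cv2.INTER_NEAREST))
E
```

```text
top rib: x [-57.   51.3] y [28.  28.9 33.1 35.6 35.8] z [13.2 16.6 17.4] 303 slope 0.81
top rib: x [-57.7  51.1] y [-35.9 -35.  -31.5 -28.4 -28.2] z [12.9 16.6 17.3] 158 slope -0.75
lens -1.4 -3.6
lens2 -4.8 -2.7
```

View pics/i_rib.png

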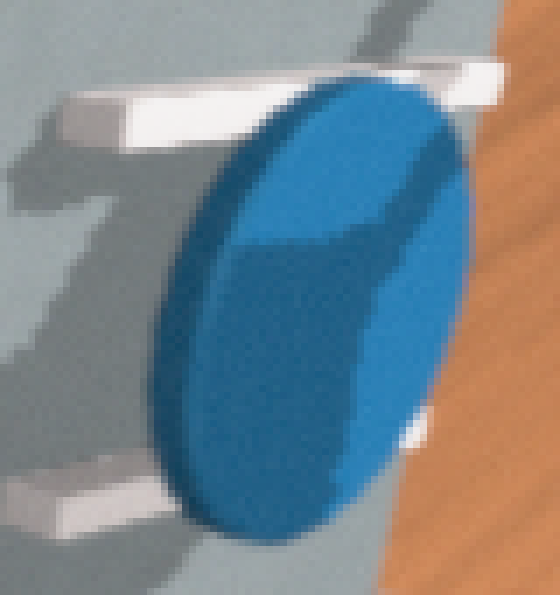

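```bash
python3 - <<'E'
from m import *; from plan import *
c=dict(np.load("i_wrist.npz")); P=cloud(c)
yaw=np.radians(68.8);u=np.array([np.cos(yaw),np.sin(yaw)]);l=np.array([-u[1],u[0]]);H=np.array([594.0,317.3])
loc=lambda p:np.array([(np.array(p)[...,:2]-H)@u,(np.array(p)[...,:2]-H)@l]).round(1)
print("blade",loc((529.4,152.3)),"lens",loc((598,317.5)),loc((595.9,314.6)))
m=mask(c,lambda h,s,v:(h>22)&(h<33)&(s>150)&(v>100),(325,380,265,310),1)[0]; q=P[m>0]; print("driver lat max",loc(q).max(1),loc(q).min(1),q[:,2].max())
# tool offset: nominal model vs camera-measured
T=tool(); Rt,p0=lifter_tool(0,0,0,68.77); o=T[:3,3]-p0; print("nominal",o.round(1),"loc",loc(o))
print("to entry:",rel(*lifter_tool(*(np.array(o[:2])+l*(-2.5-loc((529.4,152.3))[1])),8.5,68.8)))
E
```

```text
blade [-177.2    0.6] lens [ 1.6 -3.7] [-1.8 -2.7]
driver lat max [nan nan] [nan nan] nan
nominal [530.9 152.7  30.7] loc [-176.3   -0.6]
to entry: (array([-0.003,  0.012,  0.007]), array([-0.0031, -0.0111,  0.0192]))
```

```bash
python3 - <<'E'
from m import *
c=dict(np.load("s0.npz")); H=np.array([594.0,317.3]);yaw=np.radians(68.8);u=np.array([np.cos(yaw),np.sin(yaw)]);l=np.array([-u[1],u[0]])
m=mask(c,lambda h,s,v:(h>22)&(h<33)&(s>150)&(v>100),(315,345,245,295),1)[0]; print(m.sum(),np.argwhere(m).mean(0))
q=cloud(c)[m>0]; q=q[np.isfinite(q).all(1)]; print(((q[:,:2]-H)@u).min(),((q[:,:2]-H)@u).max(),((q[:,:2]-H)@l).max(),q[:,2].max())
E
```

```text
289 [271.60207612 331.55363322]
-190.47580660831136 -119.32881580895479 -69.99623577868662 28.501782565334793
```

```bash
python3 -m inch '[[[0,0,0,-0.001,-0.003,0.005,-1],[0,0,0,-0.0025,-0.0085,0.0145,-1],[0,0.01,0,-0.0031,-0.0111,0.0192,-1],[0,0.01,0,-0.0031,-0.0111,0.0192,-1],[0,0.01,0,-0.0031,-0.0111,0.0192,-1]]]'
python3 - <<'E'
from plan import *; from blade import blade
c=cap("wrist"); blade(c,thr=90); cv2.imwrite("pics/j.png",cv2.resize(c['pixels'][90:290,340:560,::-1],None,fx=3,fy=3))
T=tool(); Rt,p0=lifter_tool(0,0,0,68.8); print(T[:3,3]-p0)
E
```

```text
time: 8.02
ee_pos: [489.2, 38.0, 65.4]
orientation: [150.0, -0.0, 158.8]
contact_force: [-0.2, -0.0, -2.4]
grip_width: 8.8
origin [532.  151.8] 7.76 yaw 68.79 w 40.1 len 123.1 noseup 0.18 leftup -0.01 res 0.47 4325
[533.32937293 151.65937961   8.03282778]
```

View pics/j.png

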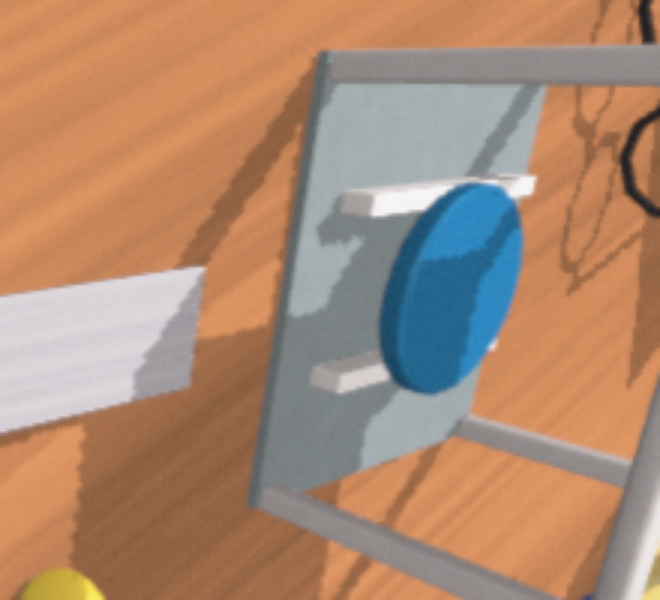

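```bash
python3 -m inch '[[[0,0,0,0,0.0054,0.0023,-1],[0,0,0,0,0.0184,0.0098,-1],[0,0,0,0,0.0357,0.0198,-1],[0,0,0,0,0.053,0.0298,-1],[0,0,0,0,0.0704,0.0398,-1],[0,0,0,0,0.0834,0.0473,-1],[0,0,0,0,0.087,0.0493,-1],[0,0,0,0,0.087,0.0493,-1]]]'
python3 - <<'E'
from plan import *; from blade import blade
c=cap("wrist"); blade(c,thr=90); cv2.imwrite("pics/k.png",cv2.resize(c['pixels'][90:290,300:520,::-1],None,fx=3,fy=3))
E
```

```text
time: 9.07
ee_pos: [525.1, 131.2, 66.1]
orientation: [150.0, -0.0, 158.9]
contact_force: [-0.2, 0.1, -2.1]
grip_width: 8.6
origin [588.6 276.8] 5.71 yaw 55.42 w 74.3 len 164.8 noseup -2.07 leftup 1.75 res 2.2 5512
```

View pics/k.png

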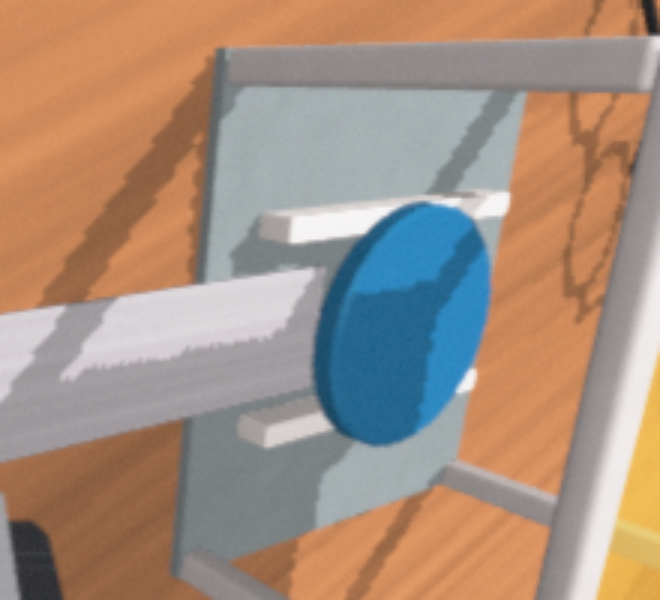

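The blade tip has gone under the lens edge (crop (320,320)), between the ribs and with no contact force. I re-measure the lens from here.

```bash
cat > lens.py <<'E'
from m import *; from plan import *
from scipy.optimize import least_squares
def lens(c,zu,box):
    m=mask(c,lambda h,s,v:(h>95)&(h<115)&(s>150),box,1)[0]
    p=pts(m); X=plane(c,p,zu+8)[:,:2]; Xn=plane(c,p,zu+1.5)[:,:2]
    cen=X.mean(0); v=cen-c['P'][:2,3]; v/=np.linalg.norm(v); d=(X-cen)@v
    A=np.vstack([X[d>8],Xn[d<-8]])
    s=least_squares(lambda k:np.hypot(*(A-k[:2]).T)-40,cen,loss='soft_l1')
    P=cloud(c)[m>0]; P=P[np.isfinite(P).all(1)]; t=P[abs(P[:,2]-zu-9.7)<2.5]
    return s.x, abs(s.fun).mean(), cv2.minEnclosingCircle(t[:,:2].astype(np.float32)), np.median(t[:,2])
def nominal():
    T=tool(); y=r.state()['orientation'][2]-90; Rt,p0=lifter_tool(0,0,0,y); return T[:3,3]-p0,y
E
python3 - <<'E'
from lens import *
o,y=nominal(); print(o.round(1),y)
c=cap("wrist"); L=lens(c,16,(390,480,140,250)); print(L)
yw=np.radians(68.8);u=np.array([np.cos(yw),np.sin(yw)]);l=np.array([-u[1],u[0]])
b=o[:2]-1.2*u+1.0*l
for q in(L[0],L[2][0]): d=q-b; print("fwd",d@u,"left",d@l)
E
```

```text
[569.1 244.7   8.6] 68.84087400381492
(array([598.62090027, 317.96402288]), np.float64(1.8747065173467383), ((596.32421875, 314.75146484375), 39.42874526977539), np.float64(25.70674143187))
fwd 80.14316412987586 left -2.0069410523882873
fwd 76.31748334432459 left -1.0274301202630967
```

```bash
python3 -m inch '[[[0,0,0,0,0.004,0.0025,-1],[0,0,0,0,0.013,0.0075,-1],[0,0,0,0,0.026,0.015,-1],[0,0,0,0,0.04,0.0231,-1],[0,0,0,0,0.054,0.0312,-1],[0,0,0,0,0.064,0.037,-1],[0,0,0,0,0.0671,0.0388,-1],[0,0,0,0,0.0671,0.0388,-1]]]'
python3 - <<'E'
from lens import *
o,y=nominal(); print(o.round(1),y)
c=cap("wrist"); np.savez("k2.npz",**c)
L=lens(c,16,(350,480,140,250)); print(L)
yw=np.radians(68.8);u=np.array([np.cos(yw),np.sin(yw)]);l=np.array([-u[1],u[0]])
b=o[:2]-1.2*u+1.0*l
for q in(L[0],L[2][0]): d=q-b; print("fwd",d@u,"left",d@l)
cv2.imwrite("pics/k2.png",c['pixels'][:,:,::-1])
E
```

```text
time: 10.18
ee_pos: [553.1, 203.6, 65.9]
orientation: [150.0, -0.0, 158.9]
contact_force: [0.7, -0.1, -1.6]
grip_width: 8.8
[597.1 317.4   8.5] 68.86062606372406
(array([598.42237189, 319.4691985 ]), np.float64(3.7017849066311896), ((596.563232421875, 316.245361328125), 39.74026870727539), np.float64(25.549792806613695))
fwd 3.6478864821834764 left -1.456622778599496
fwd -0.030084158646048374 left -0.8891215314808509
```

View pics/k2.png

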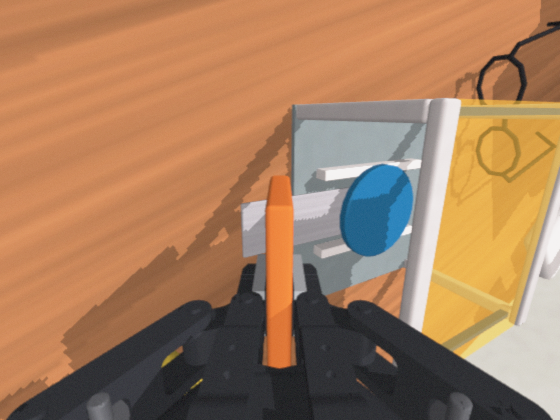

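```bash
python3 -m inch '[[[0,0,0,0,0.001,-0.0017,-1],[0,0,0,0,0.0017,-0.003,-1],[0,0,0,0,0.0023,-0.0039,-1],[0,0,0,0,0.0028,-0.0048,-1],[0,0,0,0,0.0034,-0.0059,-1],[0,0,0,0,0.0045,-0.0078,-1],[0,0,0,0,0.0065,-0.0113,-1],[0,0,0,0,0.009,-0.0156,-1],[0,0,0,0,0.0115,-0.0199,-1],[0,0,0,0,0.0128,-0.0221,-1],[0,0,0,0,0.0132,-0.0229,-1],[0,0,0,0,0.0132,-0.0229,-1]]]'
python3 - <<'E'
from lens import *
o,y=nominal(); print(o.round(1),y)
c=cap("wrist")
P=cloud(c); 
L=lens(c,o[2]+3,(340,480,130,250)); print(L)
yw=np.radians(68.8);u=np.array([np.cos(yw),np.sin(yw)]);l=np.array([-u[1],u[0]])
b=o[:2]-1.2*u+1.0*l
for q in(L[0],L[2][0]): d=q-b; print("fwd",d@u,"left",d@l)
cv2.imwrite("pics/k3.png",c['pixels'][:,:,::-1])
E
```

```text
time: 11.72
ee_pos: [553.2, 203.5, 92.4]
orientation: [150.0, -0.0, 158.8]
contact_force: [-1.0, 0.3, -3.1]
grip_width: 8.7
[597.2 317.2  35. ] 68.84614935668915
(array([595.43754139, 323.97880616]), np.float64(7.381709002586949), ((591.2067260742188, 308.6444091796875), 36.34400177001953), np.float64(46.550000964615634))
fwd 6.858741007281902 left 3.0696377048764893
fwd -8.967849046854644 left 1.4688328029797282
```

View pics/k3.png

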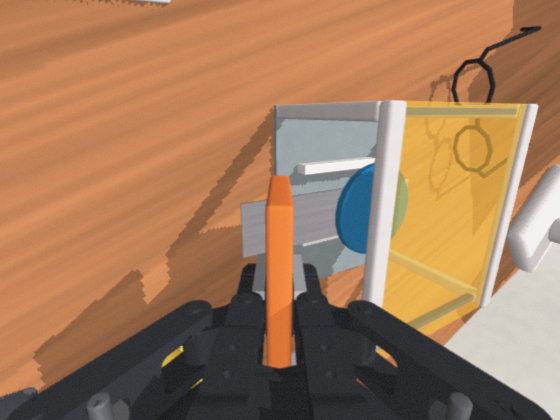

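```bash
python3 -m inch '[[[0,0,0,0,-0.0017,-0.001,-1],[0,0,0,0,-0.0061,-0.0035,-1],[0,0,0,0,-0.013,-0.0075,-1],[0,0,0,0,-0.0217,-0.0125,-1],[0,0,0,0,-0.032,-0.0185,-1],[0,0,0,0,-0.0442,-0.0255,-1],[0,0,0,0,-0.0563,-0.0325,-1],[0,0,0,0,-0.0684,-0.0395,-1],[0,0,0,0,-0.0805,-0.0465,-1],[0,0,0,0,-0.0927,-0.0535,-1],[0,0,0,0,-0.1048,-0.0605,-1],[0,0,0,0,-0.1169,-0.0675,-1]]]'
python3 -m inch '[[[0,0,0,0,-0.0121,-0.007,-1],[0,0,0,0,-0.0225,-0.013,-1],[0,0,0,0,-0.0303,-0.0175,-1],[0,0,0,0,-0.0338,-0.0195,-1],[0,0,0,0,-0.0346,-0.02,-1],[0,0,0,0,-0.0346,-0.02,-1]]]'
cat > look.py <<'E'
from lens import *; import sys
def go(tag,box):
    o,y=nominal(); c=cap("wrist"); 
    L=lens(c,o[2]+3,box)
    yw=np.radians(y);u=np.array([np.cos(yw),np.sin(yw)]);l=np.array([-u[1],u[0]])
    b=o[:2]-1.2*u+1.0*l
    print("nom",o.round(1),round(y,2),"lens",L[0].round(1),L[1].round(2),L[2],L[3])
    for q in(L[0],L[2][0]): d=q-b; print("fwd",(d@u).round(2),"left",(d@l).round(2))
    np.savez(f"{tag}.npz",**c); cv2.imwrite(f"pics/{tag}.png",c['pixels'][:,:,::-1]); return c
if __name__=="__main__": go(sys.argv[1],tuple(map(int,sys.argv[2].split(','))))
E
python3 look.py n1 300,480,130,260
```

```text
time: 13.28
ee_pos: [504.2, 76.7, 92.5]
orientation: [150.0, -0.0, 158.8]
contact_force: [0.2, -0.1, -2.2]
grip_width: 8.5
time: 14.02
ee_pos: [490.1, 40.5, 92.6]
orientation: [150.0, -0.0, 158.9]
contact_force: [-0.2, 1.0, -3.0]
grip_width: 8.5
nom [534.1 154.2  35.1] 68.85 lens [534.6 154.2] 1.7 ((533.68603515625, 153.1742401123047), 39.90326690673828) 46.79419407217151
fwd 1.39 left -1.49
fwd 0.05 left -1.01
```

View pics/n1.png

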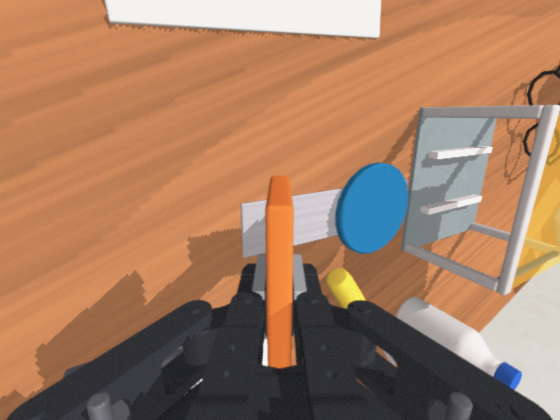

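The lens rides square on the blade at (372,208) in the wrist view. I raise it and carry it to a staging pose in front of the light box.

```bash
python3 - <<'E'
from lens import *
T=tool()
Rt,p=lifter_tool(593,-160,85,67.1); print(rel(Rt,p))
print(rel(T[:3,:3],T[:3,3]+[0,0,50]))
E
```

```text
(array([-0.003, -0.089,  0.153]), array([-0.1645, -0.2106, -0.179 ]))
(array([0., 0., 0.]), array([ 0.    ,  0.025 , -0.0433]))
```

```bash
python3 -m inch '[[[0,0,0,0,0.001,-0.0017,-1],[0,0,0,0,0.0035,-0.0061,-1],[0,0,0,0,0.0075,-0.013,-1],[0,0,0,0,0.0125,-0.0217,-1],[0,0,0,0,0.0175,-0.0303,-1],[0,0,0,0,0.0215,-0.0372,-1],[0,0,0,0,0.024,-0.0416,-1],[0,0,0,0,0.025,-0.0433,-1],[0,0,0,0,0.025,-0.0433,-1]]]'
python3 -m inch '[[[0,0,0,-0.001,-0.0015,-0.0008,-1],[0,0,0,-0.0041,-0.0059,-0.0034,-1],[0,-0.01,0.01,-0.0098,-0.014,-0.0081,-1],[0,-0.01,0.02,-0.018,-0.0258,-0.0148,-1],[0,-0.015,0.03,-0.0283,-0.0405,-0.0233,-1],[0,-0.02,0.04,-0.0386,-0.0552,-0.0318,-1],[0,-0.026,0.05,-0.0488,-0.0699,-0.0403,-1],[0,-0.032,0.06,-0.0591,-0.0846,-0.0488,-1],[0,-0.038,0.07,-0.0694,-0.0994,-0.0572,-1],[0,-0.043,0.08,-0.0797,-0.1141,-0.0657,-1],[0,-0.049,0.09,-0.09,-0.1288,-0.0742,-1],[0,-0.055,0.1,-0.1002,-0.1435,-0.0827,-1]]]'
python3 - <<'E'
from lens import *
Rt,p=lifter_tool(593,-160,85,67.1); print(rel(Rt,p))
E
```

```text
time: 15.2
ee_pos: [490.0, 40.3, 142.5]
orientation: [150.0, -0.0, 158.8]
contact_force: [0.1, -0.1, -2.9]
grip_width: 8.9
time: 16.7
ee_pos: [524.0, -151.6, 142.5]
orientation: [150.0, -0.0, 157.7]
contact_force: [0.8, -0.8, -4.1]
grip_width: 8.9
(array([-0.004, -0.032,  0.051]), array([-0.0658, -0.0898, -0.0517]))
```

```bash
python3 -m inch '[[[0,-0.005,0.01,-0.0103,-0.0147,-0.0085,-1],[0,-0.01,0.02,-0.0206,-0.0294,-0.017,-1],[0,-0.016,0.026,-0.0308,-0.0442,-0.0254,-1],[0,-0.02,0.035,-0.0411,-0.0589,-0.0339,-1],[0,-0.025,0.042,-0.0493,-0.0706,-0.0407,-1],[0,-0.029,0.047,-0.0555,-0.0795,-0.0458,-1],[0,-0.031,0.05,-0.0601,-0.0861,-0.0496,-1],[0,-0.032,0.051,-0.0627,-0.0898,-0.0517,-1],[0,-0.033,0.052,-0.064,-0.0916,-0.0528,-1],[0,-0.033,0.052,-0.064,-0.0916,-0.0528,-1],[0,-0.033,0.052,-0.064,-0.0916,-0.0528,-1]]]'
python3 look.py n2 300,480,130,260
```

```text
time: 18.08
ee_pos: [542.8, -272.1, 142.6]
orientation: [150.0, -0.0, 157.1]
contact_force: [-0.4, -0.1, -2.5]
grip_width: 8.7
nom [ 590.3 -159.7   85.1] 67.1 lens [ 590.5 -159.3] 1.76 ((589.8629150390625, -160.9489288330078), 39.82212829589844) 96.78790588690535
fwd 1.65 left -1.06
fwd -0.11 left -1.08
```

View pics/n2.png

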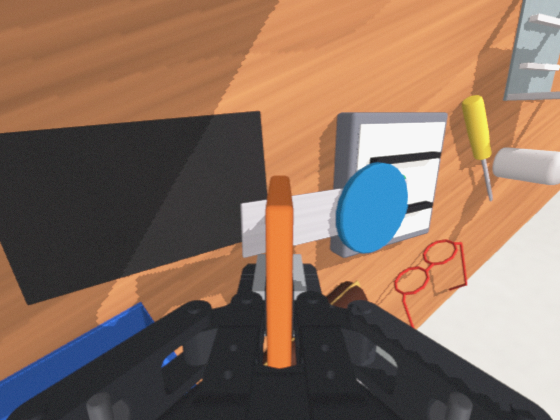

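```bash
python3 -m inch '[[[0,0,0,0,-0.002,0,-1],[0,0,0,0,-0.007,0,-1],[0,0,0,0,-0.015,0,-1],[0,0,0,0,-0.026,0,-1],[0,0,0,0,-0.038,0,-1],[0,0,0,0,-0.05,0,-1],[0,0,0,0,-0.06,0,-1],[0,0,0,0,-0.066,0,-1],[0,0,0,0,-0.069,0,-1],[0,0,0,0,-0.0695,0,-1],[0,0,0,0,-0.0695,0,-1]]]'
python3 look.py n3 300,480,130,260
```

```text
time: 19.5
ee_pos: [519.5, -327.7, 107.9]
orientation: [150.0, 0.0, 157.1]
contact_force: [0.5, -1.0, -2.5]
grip_width: 8.6
nom [ 567.  -215.3   50.5] 67.1 lens [ 567.7 -214.8] 1.6 ((566.3201293945312, -216.2812042236328), 40.038204193115234) 62.12550365536576
fwd 1.87 left -1.43
fwd 0.02 left -0.74
```

View pics/n3.png

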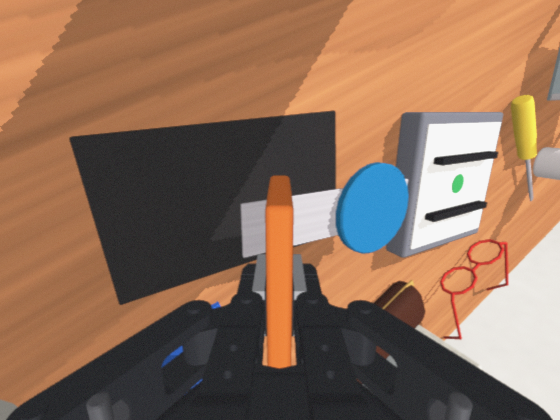

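The green spot at (458,184) and both black ribs are now in clear view beyond the lens, and the mat is visible too. I measure the rest point, using the same depth-circle bias for both.

```bash
python3 - <<'E'
from m import *
c=dict(np.load("n3.npz")); P=cloud(c)
m=mask(c,lambda h,s,v:(h>45)&(h<85)&(s>100),(445,475,165,205),1)[0]; q=np.argwhere(m)[:,::-1].mean(0); 
g=P[m>0]; print("green ray",q,plane(c,q,30).round(1),"depth",np.nanmean(g,0).round(1),m.sum())
for m in mask(c,lambda h,s,v:(v>165)&(s<40),(405,510,105,260),1): print("white",rect(c,m,30),m.sum())
hsv=cv2.cvtColor(c['pixels'],cv2.COLOR_RGB2HSV)
B=(hsv[...,2]<70); B[:,:422]=0;B[:145]=0;B[225:]=0;B[:,502:]=0; B&=abs(P[...,2]-42.5)<1.8
yw=np.radians(67.1);u=np.array([np.cos(yw),np.sin(yw)]);l=np.array([-u[1],u[0]]);H=np.array([636,-58.8])
t=P[B]; a=(t[:,:2]-H)@u;b=(t[:,:2]-H)@l
for s in(b>0,b<0): print("rib x",np.percentile(a[s],[1,99]).round(1),"y",np.percentile(b[s],[2,50,98]).round(1),"z",np.median(t[s,2]),s.sum(),np.degrees(np.polyfit(a[s],b[s],1)[0]).round(2))
m=mask(c,lambda h,s,v:(v<55),(60,345,100,310),1)[0]
ap=cv2.approxPolyDP(cv2.convexHull(pts(m)),8,True).reshape(-1,2); print(ap.tolist(),plane(c,ap,3).round(1)[:,:2].tolist())
E
```

```text
green ray [457.27007299 183.27007299] [[636.1 -58.5  30. ]] depth [634.4 -61.   31.6] 137
white [635.8 -59.6 146.  144.   67.3] 6926
rib x [-56.3  46.9] y [30.1 33.4 36.5] z 42.807314348247175 330 0.08
rib x [-57.   46.8] y [-33.3 -29.7 -27.2] z 42.78777456500126 291 0.32
[[283, 117], [255, 258], [120, 303], [71, 138]] [[475.2, -239.6], [578.3, -315.1], [542.7, -422.7], [426.8, -383.9]]
```

```bash
python3 - <<'E'
from lens import *
c=dict(np.load("n3.npz")); P=cloud(c)
hsv=cv2.cvtColor(c['pixels'],cv2.COLOR_RGB2HSV)
B=(hsv[...,2]<70); B[:,:422]=0;B[:145]=0;B[225:]=0;B[:,502:]=0; B&=abs(P[...,2]-42.5)<1.8
yw=np.radians(67.1);u=np.array([np.cos(yw),np.sin(yw)]);l=np.array([-u[1],u[0]]);H=np.array([636.1,-58.5])
t=plane(c,np.argwhere(B)[:,::-1],42); a=(t[:,:2]-H)@u;b=(t[:,:2]-H)@l
for s in(b>0,b<0): print("rib x",np.percentile(a[s],[1,99]).round(1),"y",np.percentile(b[s],[2,50,98]).round(1))
print(rel(*lifter_tool(636.2,-58.2,60,67.2)))
E
```

```text
rib x [-57.5  48.5] y [29.8 33.2 36.6]
rib x [-58.1  48.8] y [-33.8 -30.4 -26.9]
(array([-0.004,  0.006, -0.008]), array([-0.0028,  0.1534,  0.0775]))
```

```bash
python3 - <<'E'
from lens import *
c=dict(np.load("n3.npz")); cv2.imwrite("pics/n3c.png",cv2.resize(c['pixels'][105:235,400:510,::-1],None,fx=6,fy=6,interpolation=cv2.INTER_NEAREST)[:,:])
H=np.array([636.1,-58.5]);yw=np.radians(67.1);u=np.array([np.cos(yw),np.sin(yw)]);l=np.array([-u[1],u[0]])
for x,y in((-55,28),(-55,36),(55,28),(55,36),(-55,-28),(-55,-36),(55,-28),(55,-36)):
    p=H+x*u+y*l; print(x,y,((proj(c,[*p,42])[0]-[400,105])*6).round(0))
E
```

```text
-55 28 [257. 362.]
-55 36 [265. 317.]
55 28 [583. 318.]
55 36 [592. 279.]
-55 -28 [207. 662.]
-55 -36 [200. 702.]
55 -28 [525. 580.]
55 -36 [517. 615.]
```

View pics/n3c.png

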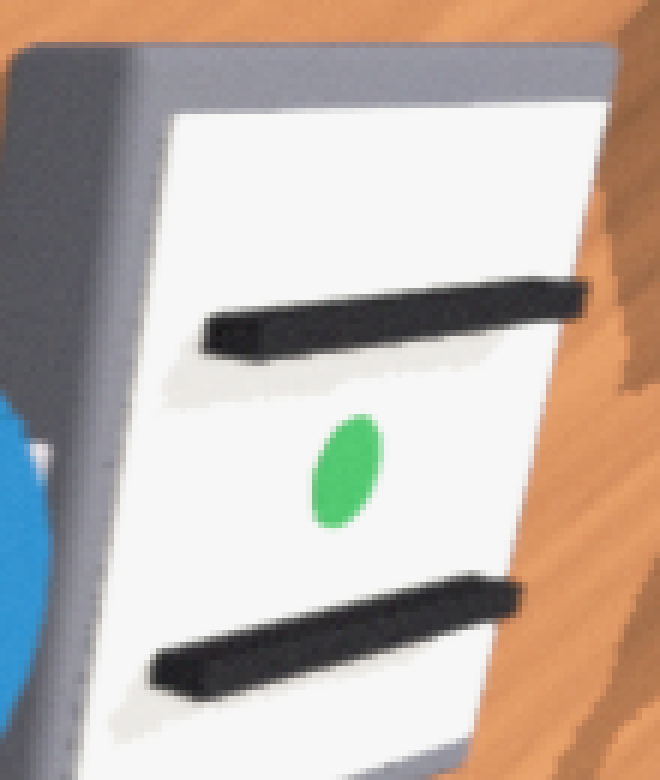

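Projecting the rib corners around the green-spot centre lands on the imaged corners (e.g. (262,362) and (583,318) in the crop). The light box centre is therefore confirmed, and I move the lens over it.

```bash
python3 -m inch '[[[0,0,0,0,0.0018,0.0009,-1],[0,0,0,-0.0001,0.0071,0.0036,-1],[0,0,0,-0.0003,0.0161,0.0081,-1],[0,0,0,-0.0005,0.0285,0.0144,-1],[0,0,0,-0.0008,0.0428,0.0216,-1],[0,0,0,-0.001,0.0571,0.0289,-1],[0,0,0,-0.0013,0.0714,0.0361,-1],[0,0,0,-0.0016,0.0856,0.0433,-1],[0,0,0,-0.0018,0.0999,0.0505,-1],[0,0,0,-0.0021,0.1142,0.0577,-1],[0,0,0,-0.0023,0.1276,0.0645,-1],[0,0,0,-0.0025,0.1383,0.0699,-1]]]'
python3 -m inch '[[[0,0,0,-0.0001,0.0071,0.0036,-1],[0,0,0,-0.0002,0.0125,0.0063,-1],[0,0,-0.005,-0.0003,0.0148,0.0074,-1],[0,0,-0.008,-0.0003,0.0151,0.0076,-1],[0,0,-0.008,-0.0003,0.0151,0.0076,-1],[0,0,-0.008,-0.0003,0.0151,0.0076,-1]]]'
python3 look.py n4 300,480,130,260
```

```text
time: 21.05
ee_pos: [582.3, -185.4, 116.3]
orientation: [150.0, -0.0, 157.1]
contact_force: [-0.4, -0.7, -1.3]
grip_width: 8.3
time: 21.8
ee_pos: [588.8, -171.1, 117.2]
orientation: [150.0, 0.0, 157.1]
contact_force: [0.3, 0.1, -2.4]
grip_width: 8.9
nom [636.1 -58.7  59.7] 67.14 lens [636.1 -58.3] 1.84 ((635.2786865234375, -59.866600036621094), 39.603721618652344) 71.39542038177456
fwd 1.53 left -0.83
fwd -0.23 left -0.66
```

View pics/n4.png

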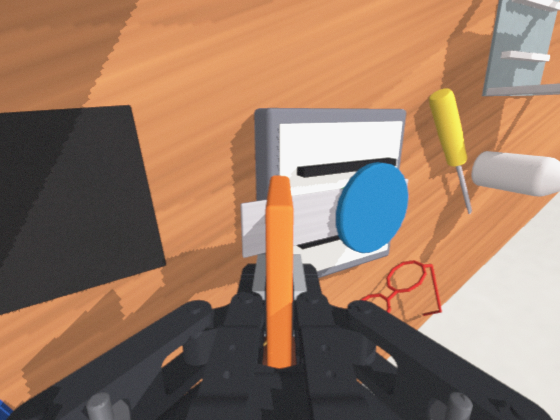

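```bash
python3 -m inch '[[[0,0,0,0,0,0.001,-1],[0,0,0,0,-0.0014,0.0038,-1],[0,0,0,0,-0.0031,0.0074,-1],[0,0,0,0,-0.0051,0.0109,-1],[0,0,0,0,-0.0066,0.0135,-1],[0,0,0,0,-0.0076,0.0152,-1],[0,0,0,0,-0.0084,0.0165,-1],[0,0,0,0,-0.009,0.0176,-1],[0,0,0,0,-0.0093,0.0182,-1],[0,0,0,0,-0.0096,0.0187,-1],[0,0,0,0,-0.0099,0.0192,-1],[0,0,0,0,-0.0102,0.0197,-1]]]'
python3 -m inch '[[[0,0,0,0,-0.0004,0.0007,-1],[0,0,0,0,-0.0008,0.0014,-1],[0,0,0,0,-0.0012,0.002,-1],[0,0,0,0,-0.0015,0.0026,-1],[0,0,0,0,-0.0015,0.0026,-1],[0,0,0,0,-0.0015,0.0026,-1]]]'
python3 look.py n5 300,480,130,260
python3 - <<'E'
from h import *
a=cap("scene"); cv2.imwrite("pics/n5s.png",cv2.resize(a['pixels'][190:320,190:350,::-1],None,fx=5,fy=5)[:600,:800]); np.savez("n5s.npz",**a)
E
```

```text
time: 23.35
ee_pos: [589.2, -169.9, 95.1]
orientation: [150.0, 0.0, 157.2]
contact_force: [0.5, -0.7, -2.0]
grip_width: 8.6
time: 24.1
ee_pos: [589.2, -170.0, 92.1]
orientation: [150.0, 0.0, 157.2]
contact_force: [-0.0, -0.4, -1.8]
grip_width: 8.5
nom [636.6 -57.5  34.6] 67.16 lens [641.1 -53. ] 0.75 ((631.55322265625, -61.0579719543457), 39.2639274597168) 47.89018414413489
fwd 7.14 left -3.42
fwd -4.01 left 2.26
```

View pics/n5.png

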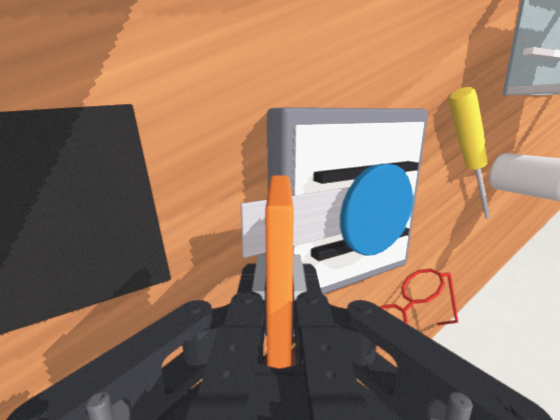

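View pics/n5s.png

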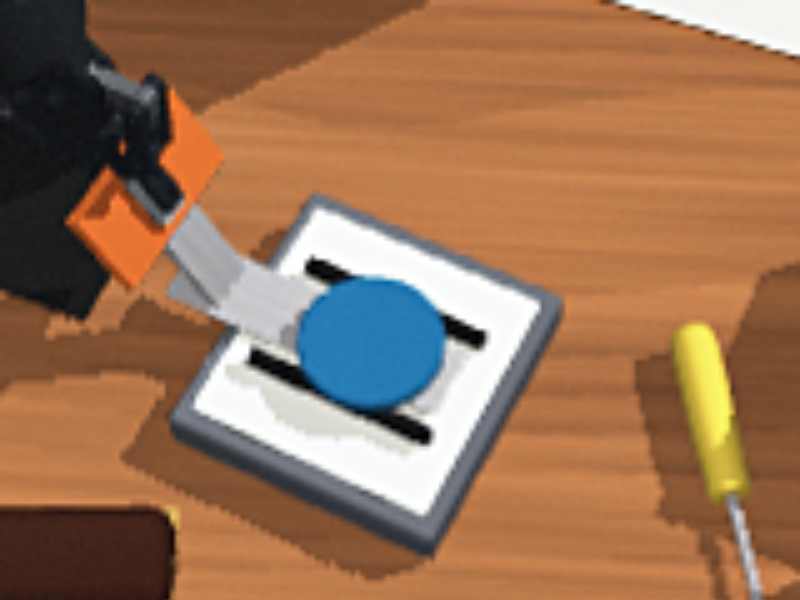

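The lens lies across both ribs, centred near (370,343) in the crop. I check its centring in the scene view against the green spot from the same camera before drawing the blade out.

```bash
cat > lc.py <<'E'
from m import *
def lc(c,name,box,g):
    m=mask(c,lambda h,s,v:(h>95)&(h<115)&(s>120),box,1)[0]
    p=pts(m); e=cv2.fitEllipse(p)
    X=plane(c,p,46.5)[:,:2].astype(np.float32); cc=cv2.minEnclosingCircle(X)
    X2=plane(c,np.argwhere(m)[:,::-1],46.5)[:,:2].mean(0)
    d=X2-np.array(g); yw=np.radians(67.15);u=np.array([np.cos(yw),np.sin(yw)])
    print(name,"centroid",X2.round(1),"circ",np.round(cc[0],1),round(cc[1],1),"rel green fwd",(d@u).round(1),"left",(d@[-u[1],u[0]]).round(1))
E
python3 - <<'E'
from lc import *
lc(dict(np.load("n5s.npz")),"scene",(225,305,225,300),(634.48,-56.79))
c=cap("top"); cv2.imwrite("pics/n5t.png",cv2.resize(c['pixels'][140:260,220:360,::-1],None,fx=5,fy=5)); lc(c,"top",(255,325,160,230),(636.1,-60.84))
c=dict(np.load("n5.npz")); lc(c,"wrist",(320,430,140,270),(636.1,-58.5))
E
```

```text
scene centroid [637.1 -54.4] circ [636.8 -55.8] 42.7 rel green fwd 3.2 left -1.5
top centroid [637.6 -57.8] circ [637.8 -57.8] 42.1 rel green fwd 3.4 left -0.2
wrist centroid [635.7 -57.6] circ [638.3 -54.6] 44.2 rel green fwd 0.7 left 0.8
```

Scene and top views agree that the lens is about 3 mm forward of the spot, while the wrist view says about 1 mm. It's a cheap fix: lift, shift back 2.8 mm, and lower again.

```bash
python3 -m inch '[[[0,0,0,0,0.0008,-0.0013,-1],[0,0,0,0,0.0016,-0.0028,-1],[0,0,0,0,0.0022,-0.0038,-1],[0,0,0,0,0.0028,-0.0049,-1],[0,0,0,0,0.0036,-0.0062,-1],[0,0,0,0,0.0044,-0.0076,-1],[0,0,0,0.0002,0.0038,-0.0081,-1],[0,0,0,0.0006,0.0026,-0.0088,-1],[0,0,0,0.0008,0.0021,-0.0092,-1],[0,0,0,0.0008,0.0015,-0.0082,-1],[0,0,0,0.0008,0.0006,-0.0067,-1],[0,0,0,0.0008,0,-0.0056,-1]]]'
python3 -m inch '[[[0,0,0,0,-0.0003,0.0006,-1],[0,0,0,0,-0.0006,0.0012,-1],[0,0,0,0,-0.001,0.0018,-1],[0,0,0,0,-0.0014,0.0025,-1],[0,0,0,0,-0.0018,0.0032,-1],[0,0,0,0,-0.0024,0.0042,-1],[0,0,0,0,-0.0024,0.0042,-1],[0,0,0,0,-0.0024,0.0042,-1]]]'
python3 - <<'E'
from lc import *; from lens import nominal
print(nominal())
lc(cap("scene"),"scene",(225,305,225,300),(634.48,-56.79))
c=cap("top"); lc(c,"top",(255,325,160,230),(636.1,-60.84)); cv2.imwrite("pics/n6t.png",cv2.resize(c['pixels'][140:260,220:360,::-1],None,fx=5,fy=5))
E
```

```text
time: 25.75
ee_pos: [587.4, -172.1, 96.8]
orientation: [150.0, 0.0, 157.2]
contact_force: [-0.7, -0.0, -2.9]
grip_width: 9.0
time: 26.75
ee_pos: [587.4, -172.2, 92.1]
orientation: [150.0, 0.0, 157.2]
contact_force: [0.1, -0.3, -2.1]
grip_width: 8.6
(array([634.76914054, -59.77552046,  34.65243247]), np.float64(67.15997375762197))
scene centroid [635.3 -56.6] circ [635.1 -57.9] 43.0 rel green fwd 0.5 left -0.7
top centroid [635.7 -60.2] circ [635.9 -60.2] 41.9 rel green fwd 0.4 left 0.6
```

View pics/n6t.png

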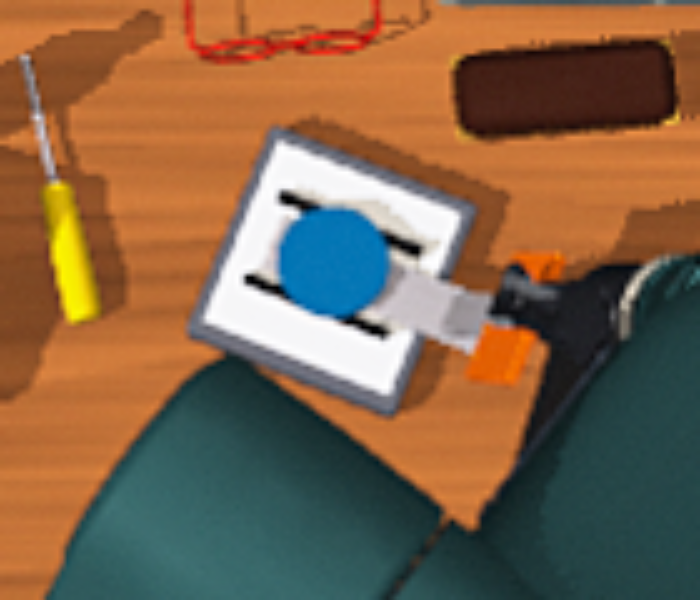

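Scene and top now both put the lens within 0.7 mm of the spot on each axis. I draw the blade out straight to the front.

```bash
python3 -m inch '[[[0,0,0,0,-0.0026,-0.0015,-1],[0,0,0,0,-0.0087,-0.005,-1],[0,0,0,0,-0.0173,-0.01,-1],[0,0,0,0,-0.0303,-0.0175,-1],[0,0,0,0,-0.0433,-0.025,-1],[0,0,0,0,-0.0563,-0.0325,-1],[0,0,0,0,-0.0736,-0.0425,-1],[0,0,0,0,-0.0909,-0.0525,-1],[0,0,0,0,-0.1083,-0.0625,-1],[0,0,0,0,-0.1213,-0.07,-1],[0,0,0,0,-0.1256,-0.0725,-1],[0,0,0,0,-0.1256,-0.0725,-1]]]'
python3 - <<'E'
from lc import *; from plan import *
c=cap("scene");lc(c,"scene",(225,305,225,300),(634.48,-56.79)); cv2.imwrite("pics/o1.png",c['pixels'][:,:,::-1])
lc(cap("top"),"top",(255,325,160,230),(636.1,-60.84))
print(tool()[:3,3])
for z in(50,3): print(rel(*lifter_tool(530.6,-266.1,z,71.4)))
E
```

```text
time: 28.35
ee_pos: [531.1, -305.9, 92.1]
orientation: [150.0, 0.0, 157.1]
contact_force: [0.0, 0.8, -1.3]
grip_width: 8.8
scene centroid [635.1 -56.7] circ [635.1 -57.9] 43.0 rel green fwd 0.4 left -0.6
top centroid [635.6 -60.1] circ [635.9 -60.2] 41.9 rel green fwd 0.5 left 0.7
[ 531.24549547 -305.35047719   92.21513206]
(array([-0.003,  0.213, -0.363]), array([ 0.0068, -0.0667, -0.056 ]))
(array([-0.003,  0.213, -0.363]), array([ 0.0069, -0.0901, -0.0153]))
```

View pics/o1.png

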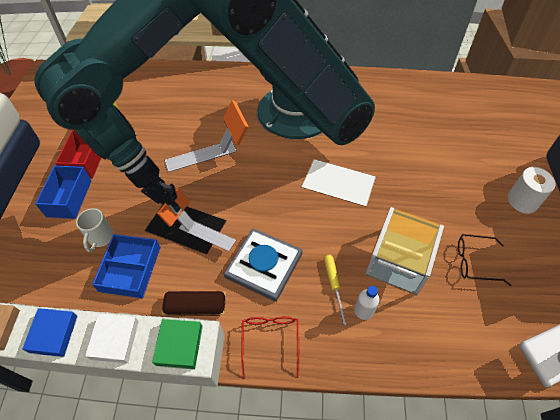

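The lens stayed put on the ribs at (263,258). Now I move the lifter over the mat.

```bash
python3 -m inch '[[[0,0.02,-0.04,0.0005,-0.006,-0.006,-1],[0,0.05,-0.09,0.0015,-0.016,-0.015,-1],[0,0.1,-0.18,0.003,-0.032,-0.029,-1],[0,0.15,-0.27,0.005,-0.048,-0.042,-1],[0,0.2,-0.34,0.0065,-0.062,-0.053,-1],[0,0.213,-0.363,0.0068,-0.0667,-0.056,-1],[0,0.213,-0.363,0.0068,-0.0667,-0.056,-1],[0,0.213,-0.363,0.0068,-0.0667,-0.056,-1]]]'
python3 - <<'E'
from m import *; from plan import *; from blade import blade
c=cap("wrist"); cv2.imwrite("pics/o2.png",c['pixels'][:,:,::-1]); og,zt,a,*_=blade(c)
u=np.array([np.cos(np.radians(a)),np.sin(np.radians(a))]); print("middle",og-40*u)
m=mask(c,lambda h,s,v:(v<55),(150,420,100,330),1)[0]; ap=cv2.approxPolyDP(cv2.convexHull(pts(m)),6,True).reshape(-1,2); print(ap.tolist(),plane(c,ap,3).round(1)[:,:2].tolist())
print(rel(*lifter_tool(530.6,-266.1,3,71.4)))
E
```

```text
time: 29.45
ee_pos: [491.7, -381.7, 107.4]
orientation: [150.0, 0.0, 161.4]
contact_force: [0.2, 0.0, -1.9]
grip_width: 8.7
origin [ 529.  -266.5] 49.72 yaw 71.35 w 40.2 len 122.6 noseup 0.19 leftup 0.03 res 0.46 4279
middle [ 516.16816894 -304.37120975]
[[332, 132], [264, 329], [150, 329], [180, 139]] [[470.9, -251.1], [629.2, -383.6], [556.1, -467.9], [427.1, -383.9]]
(array([-0.003,  0.   , -0.001]), array([ 0.    , -0.0235,  0.0407]))
```

View pics/o2.png

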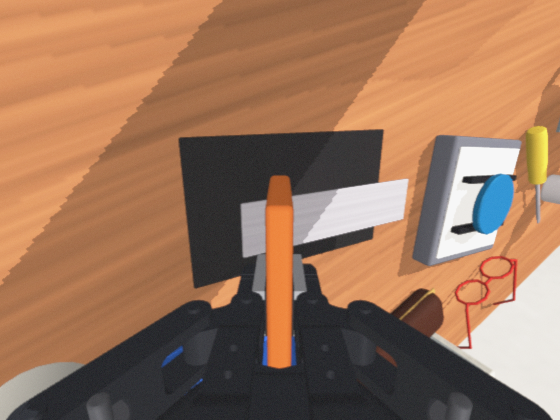

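```bash
python3 - <<'E'
from m import *
c=cap("wrist"); X=plane(c,[(382.5,129.5),(373,237),(194,287),(180,138.5)],3)[:,:2]; print(X.round(1),X.mean(0), np.hypot(*(X[0]-X[3])),np.hypot(*(X[0]-X[1])))
E
```

```text
[[ 491.9 -187. ]
 [ 608.4 -223.5]
 [ 542.6 -423.2]
 [ 426.8 -383.7]] [ 517.42092181 -304.36571467] 207.18282791676816 122.12929401707122
```

```bash
python3 -m inch '[[[0,0,0,0,-0.002,0.0035,-1],[0,0,0,-0.0004,-0.007,0.0121,-1],[0,0,0,-0.0008,-0.012,0.0208,-1],[0,0,0,-0.0008,-0.0165,0.0286,-1],[0,0,0,-0.0008,-0.0195,0.0338,-1],[0,0,0,-0.0008,-0.0215,0.0372,-1],[0,0,0,-0.0008,-0.0224,0.0388,-1],[0,0,0,-0.0008,-0.0229,0.0397,-1],[0,0,0,-0.0008,-0.0233,0.0404,-1],[0,0,0,-0.0008,-0.0233,0.0404,-1],[0,0,0,-0.0008,-0.0233,0.0404,-1]]]'
python3 - <<'E'
from lens import *
print(nominal(), r.state()['contact_force'])
E
```

```text
time: 30.92
ee_pos: [492.4, -382.6, 61.6]
orientation: [150.1, 0.1, 161.4]
contact_force: [-2.3, -1.4, 7.4]
grip_width: 8.7
(array([ 531.43537368, -267.03632622,    4.1986133 ]), np.float64(71.35214106543921)) [-2.30729432 -1.43759917  7.37966679]
```

It rests on the mat: the TCP height of 61.6 mm matches the pick-up, with about 7 N of contact. I release and back off along the slope.

```bash
python3 -m inch '[[[0,0,0,0,0,0,-0.6],[0,0,0,0,0,0,-0.2],[0,0,0,0,0,0,0.18],[0,0,0,0,0,0,0.18],[0,0,0,0,0,0,0.18],[0,0,0,0,0,0,0.18],[0,0,0,0,0,0,0.18]]]' 40
python3 -m inch '[[[0,0,0,0,0,-0.01,0.18],[0,0,0,0,0,-0.03,0.18],[0,0,0,0,0,-0.055,0.18],[0,0,0,0,0,-0.08,0.18],[0,0,0,0,0,-0.11,0.18],[0,0,0,0,0,-0.14,0.18],[0,0,0,0,0,-0.14,0.18],[0,0,0,0,0,-0.14,0.18]]]'
python3 - <<'E'
from lc import *
c=cap("wrist"); cv2.imwrite("pics/p1.png",c['pixels'][:,:,::-1]);np.savez("p1.npz",**c)
c=cap("scene"); cv2.imwrite("pics/p1s.png",c['pixels'][:,:,::-1]); np.savez("p1s.npz",**c);lc(c,"scene",(225,305,225,300),(634.48,-56.79))
c=cap("top"); cv2.imwrite("pics/p1t.png",c['pixels'][:,:,::-1]); np.savez("p1t.npz",**c);lc(c,"top",(255,325,160,230),(636.1,-60.84))
E
```

```text
time: 31.8
ee_pos: [492.3, -382.5, 60.7]
orientation: [150.0, 0.0, 161.4]
contact_force: [0.1, 0.5, -0.3]
grip_width: 50.6
time: 32.8
ee_pos: [469.9, -448.6, 181.6]
orientation: [150.0, -0.0, 161.4]
contact_force: [0.5, -0.3, -0.7]
grip_width: 50.3
scene centroid [635.1 -56.7] circ [634.  -57.4] 42.3 rel green fwd 0.3 left -0.5
top centroid [635.6 -60.1] circ [635.9 -60.2] 41.9 rel green fwd 0.5 left 0.7
```

View pics/p1.png

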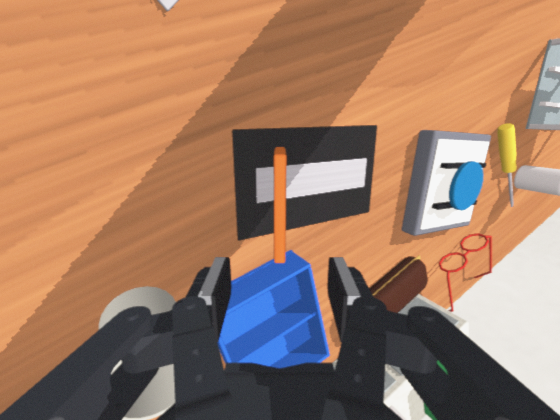

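View pics/p1s.png

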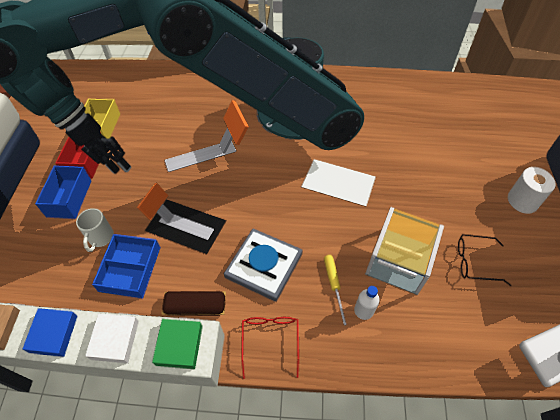

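View pics/p1t.png

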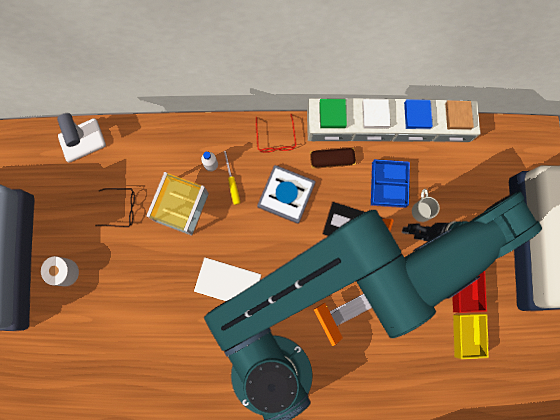

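The lifter lies on the black mat ((310,180) in the wrist view, (190,222) in scene) and the lens is on the light box at (263,258). A last numeric check of the lifter pose, and of the bystanders by image difference.

```bash
python3 - <<'E'
from m import *
c=dict(np.load("p1.npz"))
m=mask(c,lambda h,s,v:(v>100)&(s<50),(290,375,150,205),1)[0]; x=rect(c,m,6); u=np.array([np.cos(np.radians(x[4])),np.sin(np.radians(x[4]))]); print(x,"middle",x[:2]+u*(x[2]/2-47-40))
q=cloud(c)[cv2.erode(m,np.ones((3,3)))>0]; q=q[np.isfinite(q).all(1)]; k=np.linalg.lstsq(np.c_[q[:,:2]-q[:,:2].mean(0),np.ones(len(q))],q[:,2],rcond=None)[0]; print("tilt deg",np.degrees(k[:2]).round(2),"z",k[2].round(1))
m=mask(c,lambda h,s,v:(v<60),(225,385,120,245),1)[0]; print("mat",rect(c,m,3))
a=dict(np.load("s0.npz"))['pixels'].astype(int);b=dict(np.load("p1s.npz"))['pixels'].astype(int)
d=(abs(a-b).max(2)>60).astype(np.uint8); n,lab,st,ce=cv2.connectedComponentsWithStats(cv2.morphologyEx(d,cv2.MORPH_OPEN,np.ones((3,3))))
print([(s.tolist()) for s in st[1:] if s[4]>25 and s[1]>130])
E
```

```text
[ 526.2 -280.1  124.1   41.9   71.3] middle [ 518.20070588 -303.73289643]
tilt deg [ 0.04 -0.1 ] z 6.4
mat [ 517.1 -305.9  205.7  122.3   71.6]
[[276, 136, 44, 20, 539], [64, 144, 14, 18, 119], [67, 187, 15, 29, 275], [37, 198, 7, 6, 36], [140, 202, 16, 15, 150], [162, 212, 11, 8, 52], [179, 214, 35, 14, 145], [100, 218, 12, 19, 121], [179, 227, 31, 12, 126], [248, 245, 30, 27, 632], [395, 245, 17, 9, 71], [387, 250, 14, 9, 85], [401, 259, 14, 8, 89], [391, 264, 13, 7, 48]]
```

The lifter is flat (0.1°) and its middle is about 2 mm from the mat centre. The image differences lie at the lens, hood ribs, lifter and arm, plus patches on the bins and mug where the arm's shadow has moved. I hand in.

```bash
python3 -c "
from cell import r
print(r.state()['time'], r.sign_off())"
```

```text
the job is handed in; nothing more can be done
32.95 None
```

I carried the lens from the hood to the light box on the smaller orange lifter, then laid the lifter back on the black mat. I handed the job in at 32.95 s of the 67 s allowed, with the gripper open and clear of everything.

- **Lens:** The first set-down was about 3 mm too far forward, so I lifted the lens again and moved it back. The last scene and top views put it within 0.7 mm of the green spot on each axis, unmoved after the blade came out. Before that correction the wrist camera had disagreed by about 2 mm, reading the lens only 1 mm forward, so I relied on the two fixed cameras.
- **Lifter:** It lies flat (tilt about 0.1°) with its middle about 2 mm from the mat's centre.
- **Bystanders:** The before-and-after scene pictures show no bystander moved. There were small differences on the bins and mug, which I took to be the arm's shadow and did not check further.
- **Forces:** The highest reading at the end of any move was about 8 N.

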